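Take the leftover separator roll off its spindle, weigh it and store it

ROBOT

A 6-joint arm with a two-finger parallel gripper is mounted at the origin on the work surface. World frame = base frame: x ahead of the robot, y to its left, z up, the work surface at z = 0. Lengths are in m, angles in rad, forces in N, time in s.
With the tool pointing down it reaches from about 0.425 to 0.95 m from the base axis. Payload 3.5 kg.
Tool frame: the origin (TCP) lies between the finger pads; the fingertips stand 14 mm ahead of it and the grasp point (between the pads) lies 5 mm behind it (ctrl.tip_extent is the distance from the TCP to the fingertips, in m); x points along the fingers, z is the direction in which the jaws open and shut, and the axes are right-handed (so a half turn about x gives the same grasp; the last joint's range is limited). The gripper opens to 85 mm and grips with 20 to 120 N. Pads are 22 mm wide; open, the fingers measure 114 mm over their backs; the gripper's body (76 mm by 85 mm) begins 54 mm behind the grasp point. The pads swing forward as they close: fully open they stand 13 mm farther back than shut.
Start: joints at [1.028, 0.286, 1.577, -0, 1.279, -0.15], TCP at [0.258, 0.624, 0.207] pointing down, gripper open.
Joint ranges: [-2.77, 2.77], [-0.9, 2.22], [0.21, 2.48], [-1.53, 4.67], [0.24, 2.81], [-2.84, 2.84]. Speed limits (rad/s): [2.79, 2.79, 3.14, 3.14, 3.14, 3.14].

INTERFACE

Orientations are given as a unit quaternion [x, y, z, w].
In Python, from plant import ctrl gives the robot as it stands.
- The arm moves only by the tool move_arm, never from a script. Its argument "commands" is one flat list of numbers, 4 for each row, row after row: the shift along the tool's x, y, z in units of 25 mm (1.0 is 25 mm), then the turn about the tool's x in units of 5 degrees (1.0 is 5 degrees). A call has 1 to 20 rows; each row shifts and turns the commanded pose from where the row before left it, along the tool's axes as they then stand; what a row does not reach is not made up. A row lasts 1/8 s, in which the tool goes at most 62.5 mm and 10.7 degrees, less where a joint would pass 70% of its speed; a pose out of reach is approached as far as the arm can. A call is refused whole if a number of a shift passes 1 or a number of a turn 1, either way. A call with a gripper value outside its range is refused whole. "jaw" is the finger opening in mm, from 0 to 85.4, set as the call begins (left out, the last holds). The fingers move at their own pace and stop on an object; "force" is the grip in N (left out, the last holds). Time passes only in rows, so rows that do not move let the fingers close. It gives the time, the measured TCP pose, the force and the opening at its end, in the units of the state.
- ctrl.get_state(): the state, without advancing time (a new reading comes with each control period).
- ctrl.read_camera(name): name is "side" or "top" or "wrist"; returns the picture (384x512x3 uint8, red, green, blue); there is no depth.
- ctrl.get_calibration(name): a dict with "camera_matrix" (3x3 intrinsics, pixels), "camera_from_world" (4x4, takes a point from world to camera coordinates); the wrist camera has in their place "mount" (4x4, takes a point from camera to tool coordinates, whose origin is the TCP and whose axes are the tool frame's). Camera axes: x right, y down, z forward; pixel columns grow to the right and rows downward; lengths in m; the calibration is good to about 2 mm. A picture is of the moment at which its call begins: read the wrist's pose just before it. get_calibration takes no time and is no camera call.
- ctrl.sign_off(): hands the job in, once; it reports no verdict.
The state is a dict: "time": time; "qpos": joint angles; "dq": joint speeds; "joint_efforts": joint torques, N m; "eef_pos": TCP position; "tcp_rot": TCP orientation; "contact_force": force on the tool from outside, world axes, zero at the start; "wrist_torque": the same for the moment, N m; "opening": opening from 0.0 (shut) to 1.0 (fully open).
Only numpy, scipy, OpenCV 4.12 (cv2) and the standard library are available. Lean on these libraries where they do the work, as an engineer would, in place of code of your own. Each camera call takes 0.05 s, during which the arm holds its last target.

TASK

Slide the leftover film roll, the thin one of the two standing on spindles, up off its spindle and stand it upright in the middle of the balance pan, leaving it there untouched for a second or so to be weighed. Then pick it up again and lay it on its side in the empty V trough, settled in the V with neither end sticking out of the trough. Do not drop the roll, and leave the full roll, the stored roll and the jar, bottle and box where they are.

Things in the scene. Friction and masses are not known exactly. Their poses are not given: they have to be found in the camera images.
- roll: The leftover roll to move: white separator film wound on a grey plastic core, rigid, 100 to 210 g. Film 56 mm diameter, 74 mm long; core 34 mm outside, 26 mm bore, 80 mm long (3 mm proud of the film at each end; both ends alike). Origin at its middle, z along its axis. At the start it stands on the spindle of stand, its middle 60 mm above the bench, its top at 100 mm.
- stand: Fixed unwind stand of the leftover roll: base plate 130 x 130 x 16 mm, seat at 20 mm height, steel spindle 18 mm diameter, tip at 120 mm. Origin on the spindle axis at bench level, z up; any yaw. Three guide rollers, 14.4 mm diameter, 110 mm tall, at (x, y) = (41, 41), (41, -41), (-41, 41) mm in its frame: fingers closing along its own x or y pass between them, diagonally they strike.
- roll_full: The full roll, leave alone: same core and lengths but film 80 mm in diameter, standing on stand_full. Origin at its middle, z along its axis.
- stand_full: Fixed unwind stand of the full roll, made exactly like stand.
- balance: Fixed laboratory balance, white housing 175 x 150 mm, 38 mm high (its x from -100 to +76 mm), with a round steel pan of 120 mm diameter, top at 50 mm. Origin under the pan's centre at bench level, z up; its display lies to its -x side.
- pan (a point): Centre of the balance pan's top face, 50 mm above the bench.
- trough: Fixed empty V trough of aluminium on a dark 120 x 90 x 8 mm base. Its axis is its own x, level, 120 mm long, open at both ends and above; its sides slope 35 degrees and reach out to 24 mm either side of the middle, up to 41 mm height. Origin at the middle, at bench level, z up. A 56 mm roll lying in it has its axis 60 mm above the bench.
- trough_used: Fixed V trough like trough, with the stored roll in it.
- roll_stored: Another leftover roll of the same size, lying in trough_used: leave alone. Origin at its middle, z along its axis.
- jar: Amber jar, 56 mm diameter, 85 mm tall, standing on the bench: leave alone. Origin at the middle of its underside.
- bottle: White bottle, 52 mm diameter, 100 mm tall, standing on the bench: leave alone. Origin at the middle of its underside.
- cellbox: Grey box 70 x 50 x 40 mm on the bench: leave alone. Origin at the middle of its underside.

How it is judged:
By the outcome, as a careful person would: the job done as asked, in the order asked, and still so for the second after the job is handed in, with the robot touching nothing.
It also fails if it takes over 64 s, if anything falls off the work surface, if the arm or the gripper's body presses on something with over 40 N, if the wrist force passes 120 N, or if a joint passes its speed limit or range.

## Working session

There is one attempt and no reset: what is moved stays moved. The work goes in short steps, Python scripts to look and compute and a tool call to move; the robot and the scene stay as the last step left them, time stands still between calls to the robot, and variables do not carry over. Pictures are saved under pics/ and viewed, and the job is handed in when it is done.

Besides the shell and the picture viewer there is one more tool, called after "Request:" by a JSON object that holds its "name" and its "arguments", one argument or row to a line. move_arm: Moves the arm, as the interface text tells. Its arguments: {"type":"object","properties":{"commands":{"type":"array"},"jaw":{"type":"number"},"force":{"type":"number"}},"required":["commands"]}

```bash
ls; mkdir -p pics; python3 - <<'E'
from plant import ctrl
import cv2,numpy as np
np.set_printoptions(precision=4,suppress=True)
for n in ["side","top","wrist"]:
    im=ctrl.read_camera(n); cv2.imwrite(f"pics/{n}0.png",im[:,:,::-1])
    c=ctrl.get_calibration(n); print(n,c)
s=ctrl.get_state(); print(s, ctrl.tip_extent)
E
```

```text
pics
side {'camera_matrix': array([[388.0536,   0.    , 252.4461],
       [  0.    , 388.0536, 192.7619],
       [  0.    ,   0.    ,   1.    ]]), 'camera_from_world': array([[ 0.964 , -0.2647,  0.0238, -0.5519],
       [-0.1158, -0.4988, -0.859 ,  0.1245],
       [ 0.2392,  0.8253, -0.5115,  0.7774],
       [ 0.    ,  0.    ,  0.    ,  1.    ]])}
top {'camera_matrix': array([[435.489 ,   0.    , 257.4474],
       [  0.    , 435.489 , 190.7116],
       [  0.    ,   0.    ,   1.    ]]), 'camera_from_world': array([[ 0.0254, -0.9997, -0.0022, -0.0109],
       [-0.9876, -0.0247, -0.1551,  0.565 ],
       [ 0.155 ,  0.0061, -0.9879,  0.9968],
       [ 0.    ,  0.    ,  0.    ,  1.    ]])}
wrist {'camera_matrix': array([[283.9605,   0.    , 253.1536],
       [  0.    , 283.9605, 192.143 ],
       [  0.    ,   0.    ,   1.    ]]), 'mount': array([[-0.001 , -0.3185,  0.9479, -0.1674],
       [-0.0001, -0.9479, -0.3185,  0.0813],
       [ 1.    , -0.0004,  0.0009, -0.0002],
       [ 0.    ,  0.    ,  0.    ,  1.    ]])}
{'time': 0.15, 'qpos': array([ 1.028 ,  0.287 ,  1.5779, -0.    ,  1.2786, -0.15  ]), 'dq': array([ 0.0006, -0.0025, -0.0037,  0.0009,  0.0013, -0.0012]), 'joint_efforts': array([  0.0002, -40.6603, -29.314 ,  -0.0002,   0.0039,   0.    ]), 'eef_pos': array([0.2581, 0.6231, 0.206 ]), 'tcp_rot': array([-0.3931,  0.5886,  0.3925,  0.5874]), 'contact_force': array([-0.1657, -0.2721, -0.0679]), 'wrist_torque': array([-0.0686, -0.0259,  0.021 ]), 'opening': 0.9993799967790465} 0.014
```

View pics/top0.png

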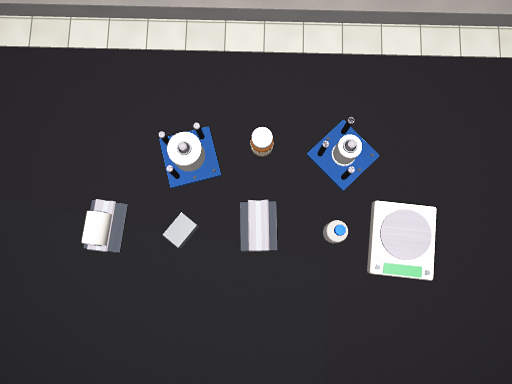

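View pics/side0.png

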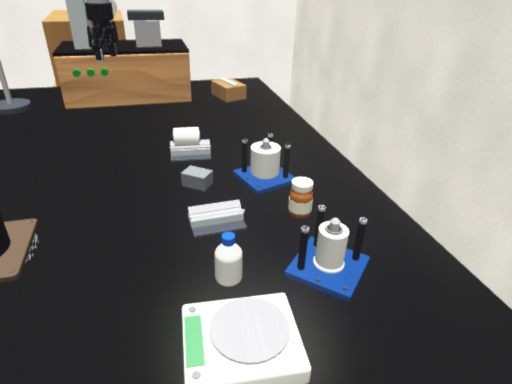

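View pics/wrist0.png

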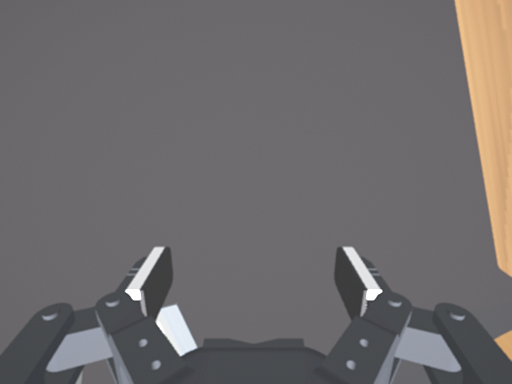

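```bash
cat > h.py <<'E'
import cv2,numpy as np
from plant import ctrl
np.set_printoptions(precision=4,suppress=True)
def load(n): return cv2.imread(n)
def ray(cam,uv):
    c=ctrl.get_calibration(cam);T=c["camera_from_world"];K=c["camera_matrix"]
    R=T[:3,:3];o=-R.T@T[:3,3]
    d=R.T@np.linalg.inv(K)@np.array([uv[0],uv[1],1.]);return o,d
def onz(cam,uv,z):
    o,d=ray(cam,uv);return o+d*(z-o[2])/d[2]
def proj(cam,p):
    c=ctrl.get_calibration(cam);T=c["camera_from_world"];K=c["camera_matrix"]
    q=K@(T[:3,:3]@np.asarray(p)+T[:3,3]);return q[:2]/q[2]
def two(a,b):
    (o1,d1),(o2,d2)=ray("top",a),ray("side",b)
    d1/=np.linalg.norm(d1);d2/=np.linalg.norm(d2)
    A=np.stack([d1,-d2],1);t=np.linalg.lstsq(A,o2-o1,rcond=None)[0]
    p,q=o1+t[0]*d1,o2+t[1]*d2;return (p+q)/2,np.linalg.norm(p-q)
E
python3 - <<'E'
from h import *
im=load("pics/top0.png")
for n,(x0,y0,x1,y1) in {"stand":(295,105,395,200),"bal":(360,190,445,290),"tr":(230,190,290,260)}.items():
    c=im[y0:y1,x0:x1];cv2.imwrite(f"pics/c_{n}.png",cv2.resize(c,None,fx=6,fy=6,interpolation=cv2.INTER_NEAREST)[:600])
s=load("pics/side0.png")
cv2.imwrite("pics/c_sstand.png",cv2.resize(s[195:295,280:380],None,fx=6,fy=6,interpolation=cv2.INTER_NEAREST))
hsv=cv2.cvtColor(im,cv2.COLOR_BGR2HSV)
blue=cv2.inRange(hsv,(105,120,60),(130,255,255))
n,l,st,ce=cv2.connectedComponentsWithStats(blue)
for i in range(1,n):
    if st[i,4]>300:
        pts=np.argwhere(l==i)[:,::-1].astype(np.float32)
        r=cv2.minAreaRect(pts);b=cv2.boxPoints(r)
        w=np.array([onz("top",p,.016) for p in b]);print("blue",r,w[:,:2],w.mean(0),[np.linalg.norm(w[k]-w[k-1]) for k in range(4)])
        print("tipproj",proj("top",[*w.mean(0)[:2],.12]),proj("side",[*w.mean(0)[:2],.12]))
E
```

```text
blue ((342.5392761230469, 154.5244140625), (53.082435607910156, 51.71329116821289), 45.90938186645508) [[ 0.6663 -0.1136]
 [ 0.7617 -0.2064]
 [ 0.6654 -0.2977]
 [ 0.5726 -0.205 ]] [ 0.6665 -0.2057  0.016 ] [np.float64(0.13090293170561634), np.float64(0.1331011026366251), np.float64(0.13265965160262663), np.float64(0.13119014502071344)]
tipproj [351.3448 143.29  ] [333.7838 218.5049]
blue ((189.32354736328125, 156.7941131591797), (51.66008758544922, 52.63022994995117), 75.96376037597656) [[0.6965 0.2571]
 [0.7328 0.1306]
 [0.6054 0.0942]
 [0.5703 0.2185]] [0.6513 0.1751 0.016 ] [np.float64(0.13199017880900213), np.float64(0.13153822809809956), np.float64(0.13254709656187555), np.float64(0.12915100404596316)]
tipproj [182.0812 145.8047] [264.826  138.7962]
```

View pics/c_stand.png

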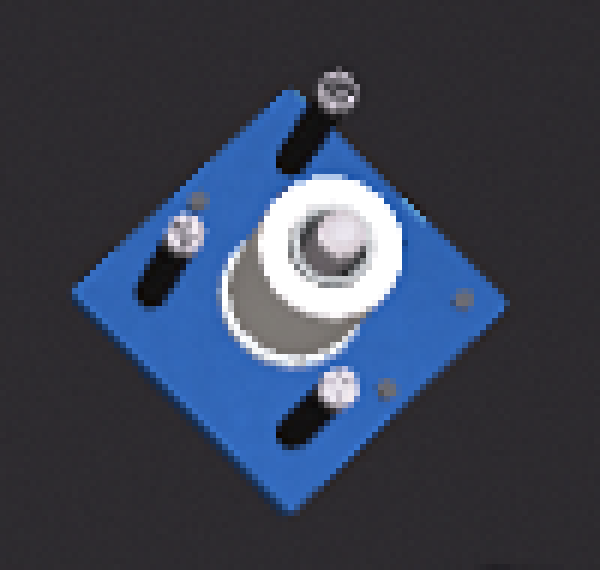

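View pics/c_tr.png

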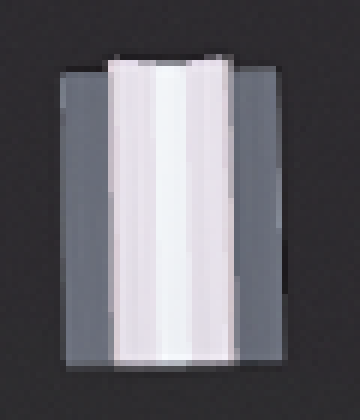

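View pics/c_bal.png

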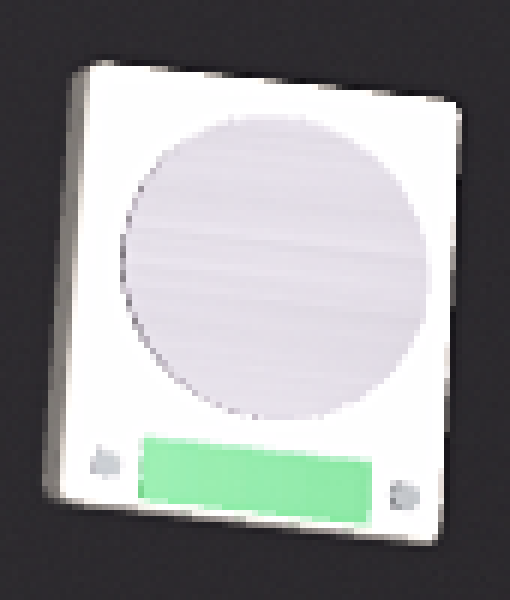

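View pics/c_sstand.png

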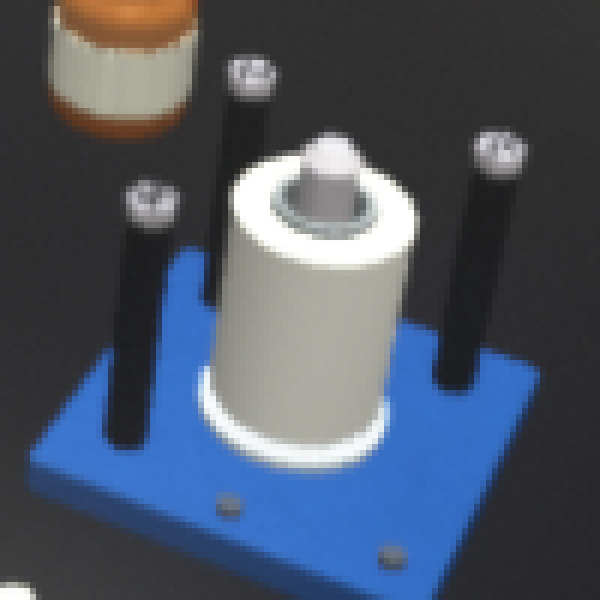

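```bash
python3 - <<'E'
from h import *
im=load("pics/top0.png")
R=[onz("top",(295+a/6-.5+.08,105+b/6-.42),.110)[:2] for a,b in [(186,232),(338,92),(340,387)]]
R=np.array(R);print("rollers",R)
for i,j in [(0,1),(0,2),(1,2)]:
    d=R[i]-R[j];print(np.linalg.norm(d),np.degrees(np.arctan2(d[1],d[0])))
print("mid far pair",(R[1]+R[2])/2)
print("tip",onz("top",(351.8,142.6),.12),two((351.8,142.6),(280+332/6-.5,195+142/6-.5)))
# pan
hsv=cv2.cvtColor(im,cv2.COLOR_BGR2HSV)
g=cv2.cvtColor(im,cv2.COLOR_BGR2GRAY)
m=((g>190)&(g<245)).astype(np.uint8);m[:, :365]=0;m[:,440:]=0;m[:200]=0;m[262:]=0
n,l,st,ce=cv2.connectedComponentsWithStats(m);i=1+np.argmax(st[1:,4]);print(st[i],ce[i])
pts=np.argwhere(l==i)[:,::-1].astype(np.float32);e=cv2.fitEllipse(cv2.convexHull(pts));print(e)
print("pan",onz("top",e[0],.05), onz("top",(e[0][0]+e[1][0]/2,e[0][1]),.05)[1]-onz("top",(e[0][0]-e[1][0]/2,e[0][1]),.05)[1])
gc=cv2.inRange(hsv,(45,80,80),(85,255,255));M=cv2.moments(gc[200:],True);print("disp",onz("top",(M['m10']/M['m00'],200+M['m01']/M['m00']),.038))
# trough base
roi=g[190:262,232:285];print(np.percentile(roi,[5,30,50,80]))
v=hsv[...,2];m=(v>65).astype(np.uint8);m[:195]=0;m[258:]=0;m[:,:233]=0;m[:,285:]=0
n,l,st,ce=cv2.connectedComponentsWithStats(m);i=1+np.argmax(st[1:,4]);print(st[i],ce[i])
pts=np.argwhere(l==i)[:,::-1].astype(np.float32)
r=cv2.minAreaRect(pts);b=cv2.boxPoints(r);w=np.array([onz("top",p,.008) for p in b]);print("base",w[:,:2],w.mean(0))
m2=((v>200)&(m>0)).astype(np.uint8);pts=np.argwhere(m2)[:,::-1].astype(np.float32)
r=cv2.minAreaRect(pts);b=cv2.boxPoints(r);print(r);w=np.array([onz("top",p,.041) for p in b]);print("V",w[:,:2],w.mean(0))
for k in range(4): d=w[k]-w[k-1];print(np.linalg.norm(d),np.degrees(np.arctan2(d[1],d[0])))
from scipy.spatial.transform import Rotation as Ro
s=ctrl.get_state();print(Ro.from_quat(s["tcp_rot"]).as_matrix(),s["eef_pos"])
E
```

```text
rollers [[ 0.6679 -0.1492]
 [ 0.7245 -0.2073]
 [ 0.6094 -0.2071]]
0.08105266765034569 134.28388732925146
0.08231275406578822 44.671689316249875
0.11512867487353687 -0.07727971552867004
mid far pair [ 0.667  -0.2072]
tip [ 0.6682 -0.2067  0.12  ] (array([ 0.668 , -0.2065,  0.1211]), np.float64(0.0001897845825202438))
[ 380  209   52   51 2051] [405.4622 234.1326]
((405.1855773925781, 234.12286376953125), (50.00307083129883, 52.56361389160156), 132.4171905517578)
pan [ 0.4701 -0.3446  0.05  ] -0.11678840936675605
disp [ 0.3877 -0.3396  0.038 ]
[ 43.  45.  49. 225.]
[ 240  199   38   53 1872] [258.0011 225.3793]
base [[ 0.422   0.0421]
 [ 0.549   0.0461]
 [ 0.5513 -0.0451]
 [ 0.4243 -0.0475]] [ 0.4866 -0.0011  0.008 ]
((258.25518798828125, 224.49456787109375), (49.41434860229492, 19.548768997192383), 88.78113555908203)
V [[ 0.5426  0.0255]
 [ 0.5447 -0.0212]
 [ 0.4278 -0.0262]
 [ 0.4257  0.0196]] [ 0.4852 -0.0006  0.041 ]
0.11705252941263687 2.8564896008847183
0.04671241502831616 -87.33248848193661
0.11705847113786003 -177.54240758930698
0.045897467457311346 92.6602801648283
[[-0.001  -0.9238  0.3828]
 [-0.0017  0.3828  0.9238]
 [-1.      0.0003 -0.0019]] [0.2581 0.6231 0.206 ]
```

Request:
{"name": "move_arm", "arguments": {
  "commands": [0, 0, 0, 0.92, 0, 0, 0, 0.92, 0, 0, 0, 0.92, 0, 0, 0, 0.92, 0, 0, 0, 0.92, 0, -1, -0.33, 0, 0, -1, -0.33, 0, 0, -1, -0.33, 0, 0, -1, -0.33, 0, 0, -1, -0.33, 0, 0, -1, -0.33, 0, 0, -1, -0.33, 0, 0, -1, -0.33, 0, 0, -1, -0.33, 0, 0, -1, -0.33, 0, 0, -1, -0.33, 0, 0, -1, -0.33, 0, 0, -1, -0.33, 0, 0, -1, -0.33, 0, 0, -1, -0.33, 0],
  "jaw": 85,
  "force": 40
}}

```text
time: 2.65
eef_pos: [0.4329, 0.2685, 0.2068]
tcp_rot: [-0.268, 0.655, 0.268, 0.654]
contact_force: [0.2, 0.1, 0.5]
opening: 0.995
```

Request:
{"name": "move_arm", "arguments": {
  "commands": [0, -1, -0.33, 0, 0, -1, -0.33, 0, 0, -1, -0.33, 0, 0, -1, -0.33, 0, 0, -1, -0.33, 0, 0, -1, -0.33, 0, 0, -1, -0.33, 0, 0, -1, -0.33, 0, 0, -1, -0.33, 0, 0, -1, -0.33, 0, 0, -1, -0.33, 0, 0, -1, -0.33, 0, 0, -1, -0.33, 0, 0, -1, -0.33, 0, 0, -1, -0.33, 0, 0, -1, -0.33, 0, 0, -1, -0.33, 0, 0, 0, 0, 0]
}}

```text
time: 4.9
eef_pos: [0.6313, -0.1342, 0.2068]
tcp_rot: [-0.267, 0.655, 0.267, 0.655]
contact_force: [-0.4, -0.0, 0.1]
opening: 0.992
```

```bash
cat >> h.py <<'E'
from scipy.spatial.transform import Rotation as Ro
def go(tgt,jawdeg):
    s=ctrl.get_state();R=Ro.from_quat(s["tcp_rot"]).as_matrix();z=R[:,2]
    print("t",s["time"],"pos",s["eef_pos"],"jaw",np.degrees(np.arctan2(z[1],z[0])),"want",jawdeg,"F",s["contact_force"],"op",s["opening"])
    print("down tilt",R[:,0]," units:",R.T@(np.array(tgt)-s["eef_pos"])/.025, "turn units", (np.degrees(np.arctan2(z[1],z[0]))-jawdeg)/5)
E
python3 - <<'E'
from h import *
go([.667,-.207,.070],44.5)
E
```

```text
t 4.9 pos [ 0.6313 -0.1342  0.2068] jaw 44.36502617728353 want 44.5 F [-0.3667 -0.0109  0.078 ] op 0.9918989014475819
down tilt [-0.0003  0.     -1.    ]  units: [ 5.4699 -3.0807 -1.0136] turn units -0.02699476454329357
```

Request:
{"name": "move_arm", "arguments": {
  "commands": [0, -0.77, -0.25, 0, 0, -0.77, -0.25, 0, 0, -0.77, -0.25, 0, 0, -0.77, -0.26, 0, 0, 0, 0, 0, 0, 0, 0, 0]
}}

```text
time: 5.65
eef_pos: [0.6665, -0.2045, 0.2069]
tcp_rot: [-0.267, 0.655, 0.268, 0.654]
contact_force: [-0.3, 0.9, 0.2]
opening: 0.995
```

```bash
python3 - <<'E'
from h import *
go([.667,-.207,.070],44.5)
cv2.imwrite("pics/w1.png",ctrl.read_camera("wrist")[:,:,::-1])
s=ctrl.get_state();c=ctrl.get_calibration("wrist")
R=Ro.from_quat(s["tcp_rot"]).as_matrix();Mi=np.linalg.inv(c["mount"])
for p in [(.668,-.2065,.12),(.6679,-.1492,.11),(.7245,-.2073,.11),(.6094,-.2071,.11)]:
    t=R.T@(np.array(p)-s["eef_pos"]);q=Mi[:3,:3]@t+Mi[:3,3];u=c["camera_matrix"]@q;print(u[:2]/u[2])
E
```

```text
t 5.65 pos [ 0.6665 -0.2045  0.2069] jaw 44.49036723724176 want 44.5 F [-0.3051  0.9043  0.1982] op 0.9949050067972207
down tilt [-0.0006  0.0006 -1.    ]  units: [ 5.4745 -0.089  -0.0556] turn units -0.0019265525516473758
[252.2571 190.8242]
[295.2901 145.6946]
[291.1939 225.0861]
[206.897  146.0172]
```

View pics/w1.png

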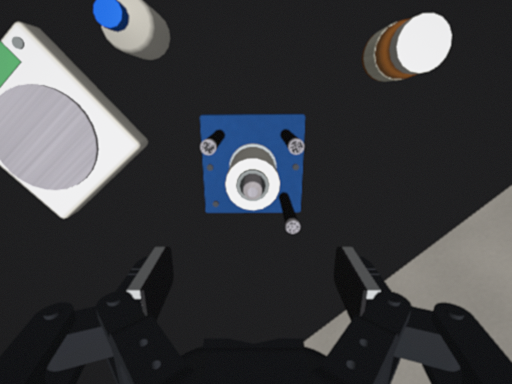

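Request:
{"name": "move_arm", "arguments": {
  "commands": [0.6, -0.09, -0.06, 0, 1, 0, 0, 0, 1, 0, 0, 0, 0.9, 0, 0, 0, 0.7, 0, 0, 0, 0.6, 0, 0, 0, 0.5, 0, 0, 0, 0.17, 0, 0, 0, 0, 0, 0, 0]
}}

```text
time: 6.82
eef_pos: [0.6673, -0.2074, 0.0704]
tcp_rot: [-0.268, 0.654, 0.268, 0.655]
contact_force: [-0.1, 0.5, 1.2]
opening: 0.995
```

```bash
python3 - <<'E'
from h import *
go([.667,-.207,.070],44.5)
E
```

```text
t 6.825 pos [ 0.6673 -0.2074  0.0704] jaw 44.493098901744226 want 44.5 F [-0.0601  0.4939  1.1925] op 0.9945749429080388
down tilt [ 0.0001 -0.     -1.    ]  units: [0.0165 0.0195 0.0041] turn units -0.001380219651154846
```

Request:
{"name": "move_arm", "arguments": {
  "commands": [0, 0, 0, 0, 0, 0, 0, 0, 0, 0, 0, 0, 0, 0, 0, 0, 0, 0, 0, 0, 0, 0, 0, 0, 0, 0, 0, 0, 0, 0, 0, 0],
  "jaw": 45,
  "force": 30
}}

```text
time: 7.82
eef_pos: [0.6673, -0.2074, 0.0707]
tcp_rot: [-0.268, 0.654, 0.268, 0.655]
contact_force: [-0.3, 0.1, 2.2]
opening: 0.524
```

```bash
python3 - <<'E'
from h import *
go([.667,-.207,.070],44.5)
cv2.imwrite("pics/w2.png",ctrl.read_camera("wrist")[:,:,::-1])
E
```

```text
t 7.825 pos [ 0.6673 -0.2074  0.0707] jaw 44.495749881467646 want 44.5 F [-0.335   0.1401  2.2171] op 0.5240418978581143
down tilt [ 0.0004 -0.0002 -1.    ]  units: [0.028  0.0215 0.0033] turn units -0.0008500237064708926
```

View pics/w2.png

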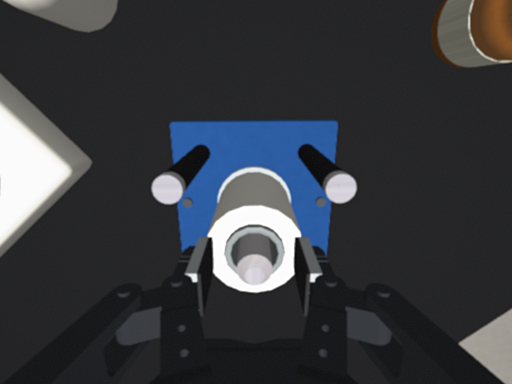

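Request:
{"name": "move_arm", "arguments": {
  "commands": [0, 0, 0, 0, 0, 0, 0, 0, 0, 0, 0, 0],
  "jaw": 20,
  "force": 30
}}

```text
time: 8.25
eef_pos: [0.6688, -0.2077, 0.0728]
tcp_rot: [-0.268, 0.653, 0.267, 0.656]
contact_force: [0.2, 1.2, 5.9]
opening: 0.36
```

```bash
python3 - <<'E'
from h import *
go([.667,-.207,.070],44.5)
cv2.imwrite("pics/w3.png",ctrl.read_camera("wrist")[:,:,::-1])
E
```

```text
t 8.25 pos [ 0.6688 -0.2077  0.0728] jaw 44.479094526739 want 44.5 F [0.19   1.1913 5.8859] op 0.3599535683031945
down tilt [ 0.0042 -0.0009 -1.    ]  units: [ 0.1099  0.0718 -0.0333] turn units -0.004181094652200556
```

View pics/w3.png

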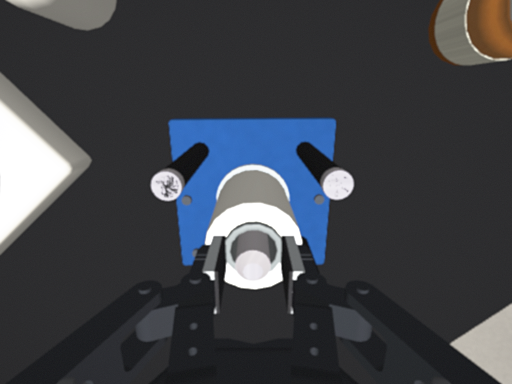

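```bash
python3 - <<'E'
from h import *
for n,b in [("side",(195,120,295,420)),("top",(90,280,200,420))]:
    im=ctrl.read_camera(n)[:,:,::-1];
    if n=="side": im=im[120:300,240:420]
    else: im=im[90:210,280:420]
    cv2.imwrite(f"pics/{n}3.png",cv2.resize(im,None,fx=3.3 if n=="side" else 5,fy=3.3 if n=="side" else 5,interpolation=cv2.INTER_CUBIC))
E
```

```text
(no output)
```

View pics/side3.png

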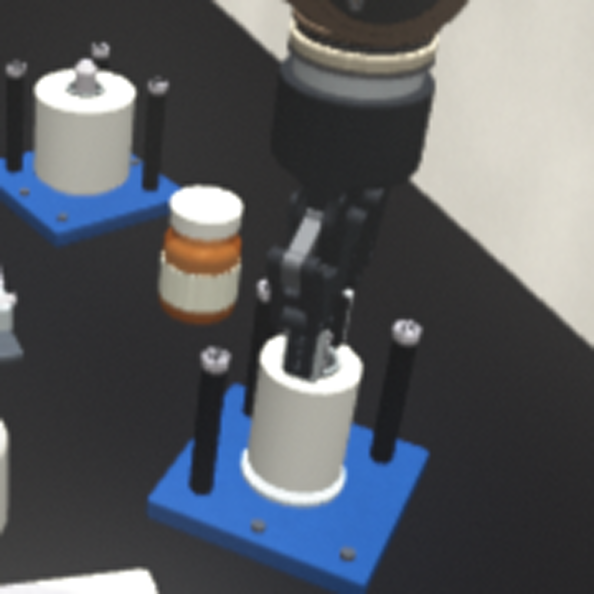

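View pics/top3.png

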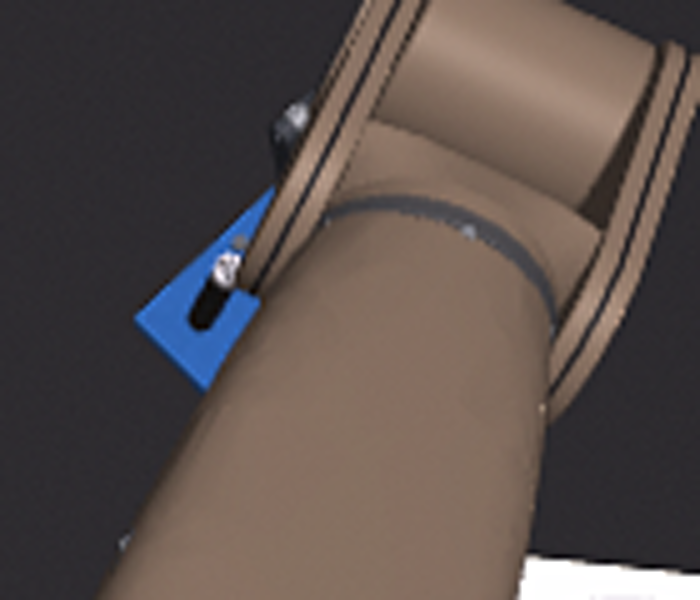

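```bash
python3 - <<'E'
from h import *
s=ctrl.get_state();p=s["eef_pos"]
for dz in [-.014,0,.005,.02,.04,.059,.1]:
    u=proj("side",p+[0,0,dz]);print(dz,u,(u-[240,120])*3.3)
print("roll top film",(proj("side",[.667,-.207,.097])-[240,120])*3.3,(proj("side",[.667,-.207,.02])-[240,120])*3.3)
print(s["qpos"],s["time"],s["contact_force"],s["wrist_torque"])
E
```

```text
-0.014 [331.1294 245.5762] [300.7269 414.4015]
0 [332.0796 239.6922] [303.8625 394.9844]
0.005 [332.4235 237.5627] [304.9974 387.9569]
0.02 [333.4698 231.0831] [308.4504 366.5744]
0.04 [334.9002 222.2254] [313.1708 337.3437]
0.059 [336.2979 213.5702] [317.7832 308.7817]
0.1 [339.4506 194.0474] [328.1871 244.3565]
roll top film [305.912  360.1833] [289.014  465.9744]
[-0.446   0.4634  1.603   0.0011  1.071  -1.2229] 8.4 [-0.4866 -0.3594  6.7619] [ 0.216  -0.0819 -0.0054]
```

```bash
python3 - <<'E'
from h import *
c=ctrl.get_calibration("wrist");K=c["camera_matrix"];Mi=np.linalg.inv(c["mount"])
def P(t):
    u=K@(Mi[:3,:3]@np.array(t)+Mi[:3,3]);return u[:2]/u[2]
for h in [.0427,.0225,.0155]:
  for x in [-.06,-.04,-.02,0,.014]:
    print(h,x,P([x,.011,-h]),P([x,-.011,-h]),P([x,-.011,h]))
E
```

```text
0.0427 -0.06 [155.1388 266.5103] [160.3729 307.7191] [345.2761 307.5343]
0.0427 -0.04 [168.0759 244.0274] [172.0454 281.0775] [333.5926 280.9352]
0.0427 -0.02 [177.985  226.8068] [181.0989 260.4134] [324.5288 260.3003]
0.0427 0 [185.8177 213.1946] [188.326 243.918] [317.2925 243.8258]
0.0427 0.014 [190.3908 205.2471] [192.5747 234.2206] [313.038  234.1398]
0.0225 -0.06 [201.3704 266.4726] [204.1364 307.6754] [301.5678 307.578 ]
0.0225 -0.04 [208.1787 243.9987] [210.2779 281.0438] [295.4023 280.9688]
0.0225 -0.02 [213.3938 226.7842] [215.0416 260.3866] [290.6194 260.327 ]
0.0225 0 [217.5162 213.1763] [218.8444 243.8962] [286.801  243.8476]
0.0225 0.014 [219.9231 205.2311] [221.0801 234.2015] [284.556  234.1589]
0.0155 -0.06 [217.3868 266.4595] [219.298  307.6603] [286.4174 307.5932]
0.0155 -0.04 [222.0724 243.9887] [223.5237 281.0321] [282.1649 280.9805]
0.0155 -0.02 [225.6615 226.7764] [226.8015 260.3773] [278.8662 260.3363]
0.0155 0 [228.4987 213.1699] [229.4181 243.8886] [276.2326 243.8552]
0.0155 0.014 [230.1553 205.2256] [230.9565 234.1949] [274.6843 234.1655]
```

```bash
python3 - <<'E'
from h import *
a=load("pics/w1.png")[230:384,80:430];b=load("pics/w3.png")[200:330,150:360]
cv2.imwrite("pics/w1c.png",cv2.resize(a,None,fx=2.2,fy=2.2));cv2.imwrite("pics/w3c.png",cv2.resize(b,None,fx=3.5,fy=3.5,interpolation=cv2.INTER_CUBIC))
E
```

```text
(no output)
```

View pics/w1c.png

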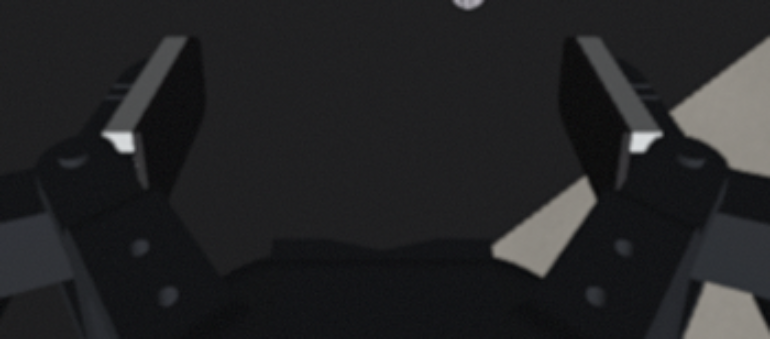

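View pics/w3c.png

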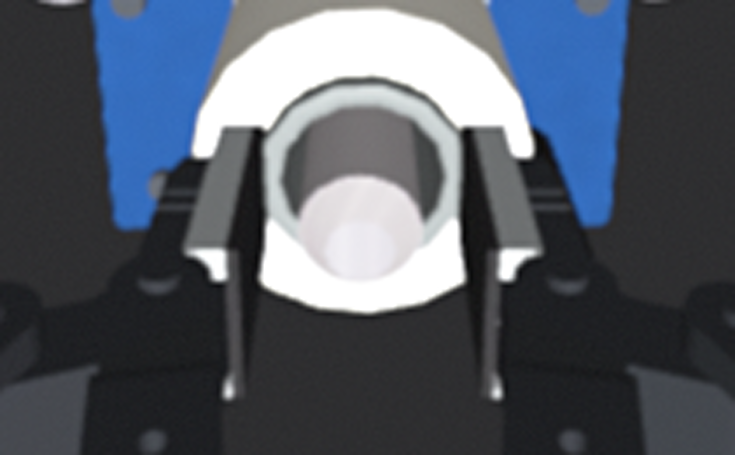

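Request:
{"name": "move_arm", "arguments": {
  "commands": [0, 0, 0, 0, 0, 0, 0, 0, 0, 0, 0, 0, 0, 0, 0, 0, 0, 0, 0, 0, 0, 0, 0, 0],
  "jaw": 85
}}

```text
time: 9.15
eef_pos: [0.6671, -0.2074, 0.0703]
tcp_rot: [-0.268, 0.654, 0.268, 0.654]
contact_force: [-0.3, -0.4, -0.9]
opening: 0.994
```

Request:
{"name": "move_arm", "arguments": {
  "commands": [0.3, 0, 0, 0, 0.35, 0, 0, 0, 0.35, 0, 0, 0, 0, 0, 0, 0]
}}

```text
time: 9.65
eef_pos: [0.6661, -0.2069, 0.0436]
tcp_rot: [-0.267, 0.655, 0.268, 0.654]
contact_force: [-0.3, -1.0, -0.6]
opening: 0.993
```

```bash
python3 - <<'E'
from h import *
go([.667,-.207,.030],44.5)
cv2.imwrite("pics/w4.png",ctrl.read_camera("wrist")[:,:,::-1])
im=ctrl.read_camera("side")[:,:,::-1][120:300,240:420];cv2.imwrite("pics/s4.png",cv2.resize(im,None,fx=3.3,fy=3.3,interpolation=cv2.INTER_CUBIC))
E
```

```text
t 9.65 pos [ 0.6661 -0.2069  0.0436] jaw 44.4925030895923 want 44.5 F [-0.2705 -1.     -0.5598] op 0.993112933520168
down tilt [-0.0027  0.0013 -1.    ]  units: [ 0.5421 -0.028   0.0228] turn units -0.0014993820815405456
```

View pics/w4.png

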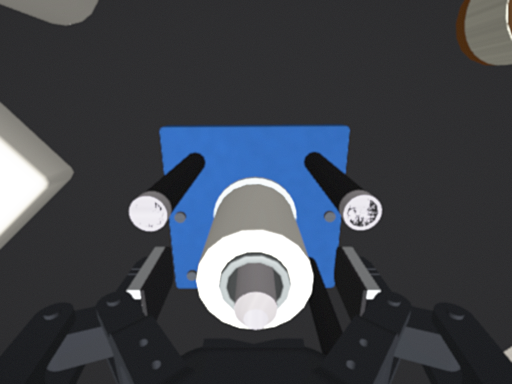

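View pics/s4.png

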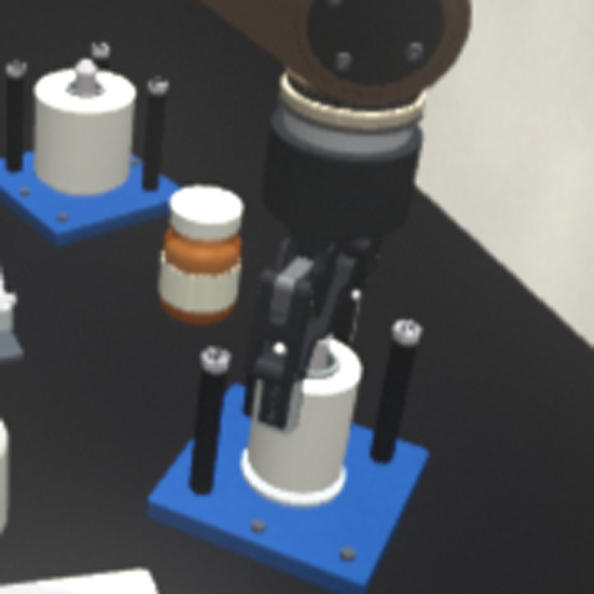

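Request:
{"name": "move_arm", "arguments": {
  "commands": [0.25, -0.02, 0.02, 0, 0.25, 0, 0, 0, 0.2, 0, 0, 0, 0, 0, 0, 0]
}}

```text
time: 10.25
eef_pos: [0.6673, -0.2072, 0.0269]
tcp_rot: [-0.267, 0.655, 0.268, 0.654]
contact_force: [0.8, -0.3, 1.0]
opening: 0.997
```

Request:
{"name": "move_arm", "arguments": {
  "commands": [0, 0, 0, 0, 0, 0, 0, 0, 0, 0, 0, 0, 0, 0, 0, 0, 0, 0, 0, 0, 0, 0, 0, 0],
  "jaw": 40,
  "force": 30
}}

```text
time: 11.0
eef_pos: [0.6682, -0.2076, 0.0284]
tcp_rot: [-0.268, 0.654, 0.267, 0.655]
contact_force: [-1.2, -1.1, 3.4]
opening: 0.661
```

```bash
python3 - <<'E'
from h import *
go([.667,-.207,.130],44.5)
cv2.imwrite("pics/w5.png",ctrl.read_camera("wrist")[:,:,::-1])
im=ctrl.read_camera("side")[:,:,::-1][120:300,240:420];cv2.imwrite("pics/s5.png",cv2.resize(im,None,fx=3.3,fy=3.3,interpolation=cv2.INTER_CUBIC))
E
```

```text
t 11.0 pos [ 0.6682 -0.2076  0.0284] jaw 44.49351674261248 want 44.5 F [-1.1863 -1.0733  3.4345] op 0.6613010977869429
down tilt [ 0.0007 -0.0005 -1.    ]  units: [-4.0629  0.047  -0.0153] turn units -0.0012966514775044403
```

View pics/w5.png

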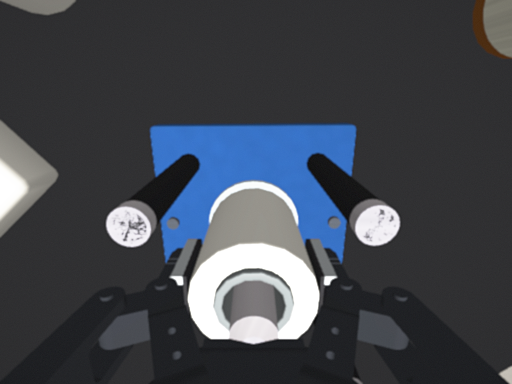

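View pics/s5.png

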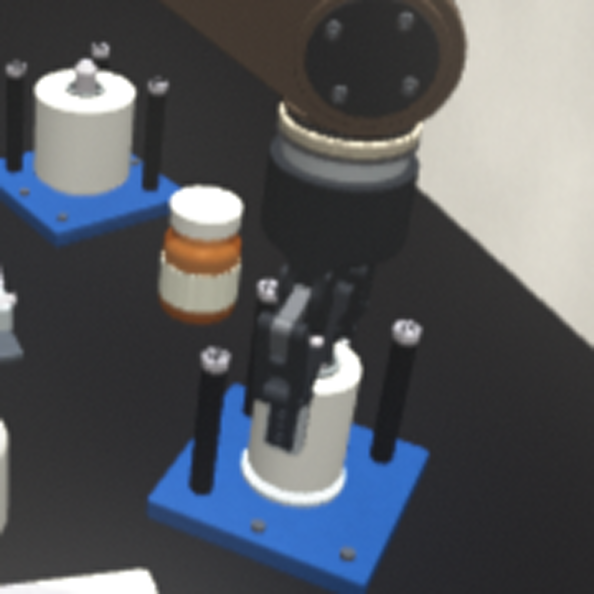

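Request:
{"name": "move_arm", "arguments": {
  "commands": [-0.2, 0, 0, 0, -0.4, 0, 0, 0, -0.5, 0, 0, 0, -0.5, 0, 0, 0, -0.5, 0, 0, 0, -0.5, 0, 0, 0, -0.5, 0, 0, 0, -0.5, 0, 0, 0, -0.5, 0, 0, 0, -0.5, 0, 0, 0, -0.4, 0, 0, 0, -0.2, 0, 0, 0, 0, 0, 0, 0]
}}

```text
time: 12.72
eef_pos: [0.668, -0.2075, 0.1583]
tcp_rot: [-0.268, 0.654, 0.268, 0.655]
contact_force: [0.5, -0.0, -2.1]
opening: 0.66
```

```bash
python3 - <<'E'
from h import *
go([.470,-.345,.155],91.9)
cv2.imwrite("pics/w6.png",ctrl.read_camera("wrist")[:,:,::-1])
im=ctrl.read_camera("side")[:,:,::-1][70:300,240:420];cv2.imwrite("pics/s6.png",cv2.resize(im,None,fx=2.6,fy=2.6,interpolation=cv2.INTER_CUBIC))
E
```

```text
t 12.725 pos [ 0.668  -0.2075  0.1583] jaw 44.49470872596767 want 91.9 F [ 0.4617 -0.0344 -2.0935] op 0.6600982302814858
down tilt [ 0.0005 -0.0003 -1.    ]  units: [ 0.1289  1.6262 -9.5056] turn units -9.481058254806467
```

View pics/s6.png

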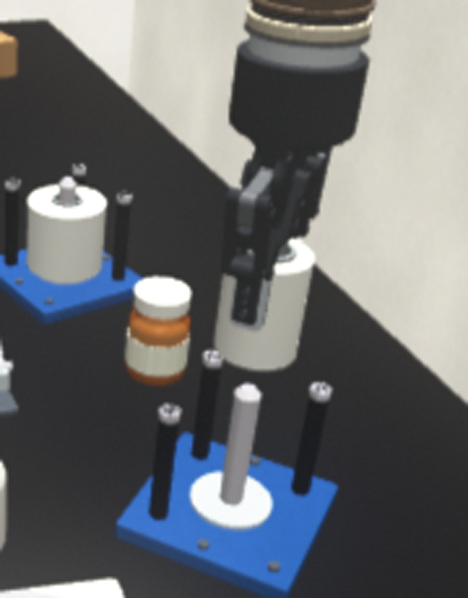

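View pics/w6.png

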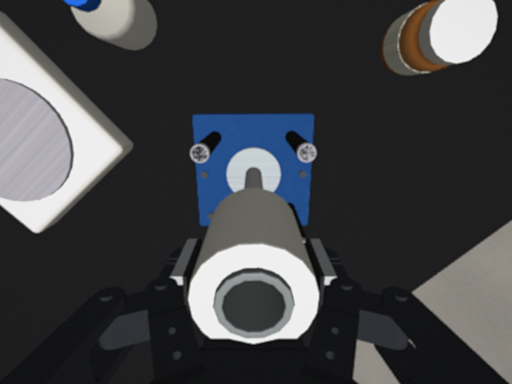

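Request:
{"name": "move_arm", "arguments": {
  "commands": [0, 0.08, -0.5, 0, 0, 0.16, -0.9, 0, 0, 0.16, -0.9, 0, 0, 0.16, -0.9, 0, 0, 0.16, -0.9, 0, 0, 0.16, -0.9, 0, 0, 0.16, -0.9, 0, 0, 0.16, -0.9, 0, 0, 0.16, -0.9, 0, 0, 0.16, -0.9, 0, 0, 0.14, -0.6, 0, 0, 0.1, -0.3, 0, 0, 0, 0, 0]
}}

```text
time: 14.45
eef_pos: [0.4674, -0.3426, 0.1579]
tcp_rot: [-0.268, 0.654, 0.267, 0.655]
contact_force: [0.5, 0.5, -1.3]
opening: 0.659
```

Request:
{"name": "move_arm", "arguments": {
  "commands": [0, 0, 0, -0.5, 0, 0, 0, -0.9, 0, 0, 0, -0.9, 0, 0, 0, -0.9, 0, 0, 0, -0.9, 0, 0, 0, -0.9, 0, 0, 0, -0.9, 0, 0, 0, -0.9, 0, 0, 0, -0.9, 0, 0, 0, -0.9, 0, 0, 0, -0.88, 0, 0, 0, 0]
}}

```text
time: 15.95
eef_pos: [0.4682, -0.342, 0.1579]
tcp_rot: [0.508, -0.492, -0.508, -0.492]
contact_force: [-0.1, 0.1, -1.4]
opening: 0.656
```

```bash
python3 - <<'E'
from h import *
go([.470,-.345,.065],91.9)
cv2.imwrite("pics/w7.png",ctrl.read_camera("wrist")[:,:,::-1])
im=ctrl.read_camera("side")[:,:,::-1];cv2.imwrite("pics/s7.png",im)
E
```

```text
t 15.95 pos [ 0.4682 -0.342   0.1579] jaw 91.90175835156306 want 91.9 F [-0.119   0.1403 -1.4251] op 0.6561167251001723
down tilt [ 0.0002  0.0001 -1.    ]  units: [ 3.7145 -0.0682 -0.124 ] turn units 0.00035167031261096326
```

View pics/s7.png

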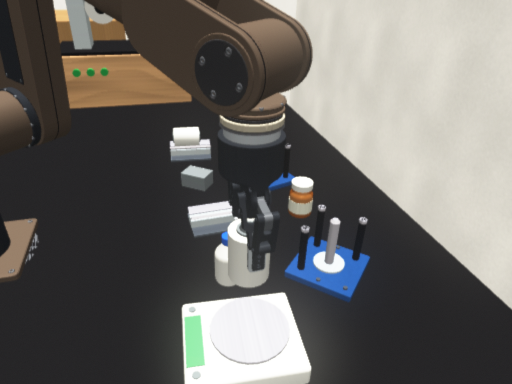

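View pics/w7.png

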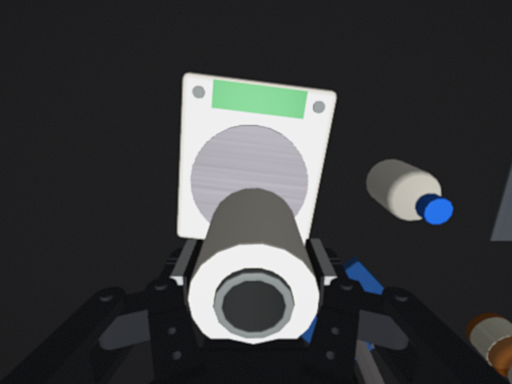

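Request:
{"name": "move_arm", "arguments": {
  "commands": [0.3, -0.07, -0.12, 0, 0.6, 0, 0, 0, 0.6, 0, 0, 0, 0.6, 0, 0, 0, 0.6, 0, 0, 0, 0.5, 0, 0, 0, 0.3, 0, 0, 0, 0.2, 0, 0, 0, 0.1, 0, 0, 0, 0.05, 0, 0, 0, 0, 0, 0, 0, 0, 0, 0, 0]
}}

```text
time: 17.55
eef_pos: [0.4696, -0.3456, 0.062]
tcp_rot: [0.508, -0.492, -0.508, -0.492]
contact_force: [0.4, -0.9, -2.1]
opening: 0.66
```

```bash
python3 - <<'E'
from h import *
go([.470,-.345,.0584],91.9)
im=ctrl.read_camera("side")[:,:,::-1][180:,170:350];cv2.imwrite("pics/s8.png",cv2.resize(im,None,fx=2.9,fy=2.9,interpolation=cv2.INTER_CUBIC))
E
```

```text
t 17.55 pos [ 0.4696 -0.3456  0.062 ] jaw 91.89403921453741 want 91.9 F [ 0.4135 -0.8951 -2.0696] op 0.6604377231211803
down tilt [ 0.0005 -0.0005 -1.    ]  units: [ 0.1443 -0.015   0.0216] turn units -0.0011921570925181868
```

View pics/s8.png

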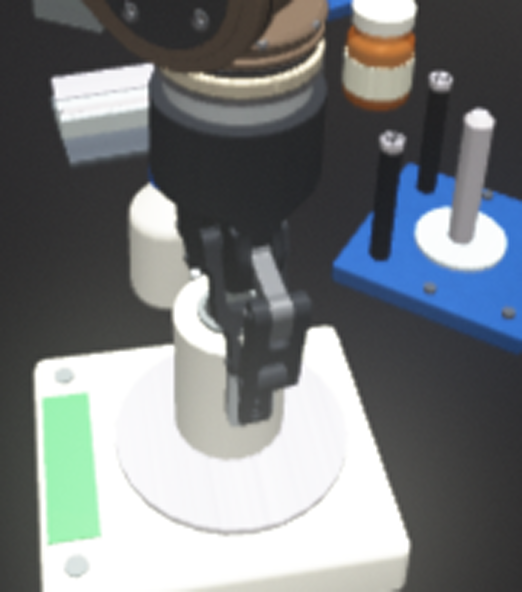

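Request:
{"name": "move_arm", "arguments": {
  "commands": [0.05, 0, 0, 0, 0.05, 0, 0, 0, 0.04, 0, 0, 0, 0, 0, 0, 0, 0, 0, 0, 0]
}}

```text
time: 18.23
eef_pos: [0.4695, -0.3453, 0.0584]
tcp_rot: [-0.508, 0.492, 0.508, 0.492]
contact_force: [-0.9, 1.5, 0.9]
opening: 0.657
```

Request:
{"name": "move_arm", "arguments": {
  "commands": [0, 0, 0, 0, 0, 0, 0, 0, 0, 0, 0, 0, 0, 0, 0, 0, 0, 0, 0, 0, 0, 0, 0, 0, 0, 0, 0, 0],
  "jaw": 85
}}

```text
time: 19.1
eef_pos: [0.4694, -0.3453, 0.0581]
tcp_rot: [-0.508, 0.492, 0.508, 0.492]
contact_force: [-0.4, -0.5, 1.0]
opening: 0.992
```

```bash
python3 - <<'E'
from h import *
go([.470,-.345,.0484],91.9)
cv2.imwrite("pics/w9.png",ctrl.read_camera("wrist")[:,:,::-1])
im=ctrl.read_camera("side")[:,:,::-1][180:,170:350];cv2.imwrite("pics/s9.png",cv2.resize(im,None,fx=2.9,fy=2.9,interpolation=cv2.INTER_CUBIC))
im=ctrl.read_camera("top")[:,:,::-1];cv2.imwrite("pics/t9.png",im)
E
```

```text
t 19.1 pos [ 0.4694 -0.3453  0.0581] jaw 91.89449503273669 want 91.9 F [-0.3523 -0.4512  0.9795] op 0.9924752935565438
down tilt [-0.0001  0.     -1.    ]  units: [ 0.3876 -0.0231  0.0132] turn units -0.0011009934526640564
```

View pics/s9.png

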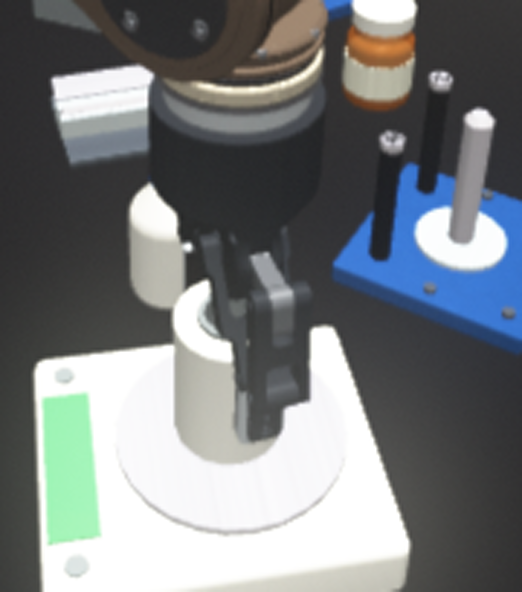

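View pics/w9.png

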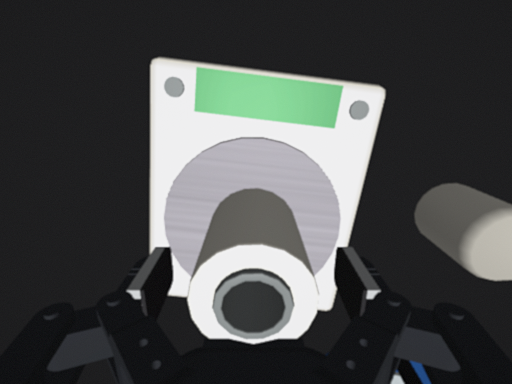

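Request:
{"name": "move_arm", "arguments": {
  "commands": [0, 0, 0, 0, 0, 0, 0, 0, 0, 0, 0, 0, 0, 0, 0, 0, 0, 0, 0, 0, 0, 0, 0, 0, 0, 0, 0, 0, 0, 0, 0, 0, 0, 0, 0, 0, 0, 0, 0, 0, 0, 0, 0, 0, 0, 0, 0, 0, 0.2, 0, 0, 0, 0.2, 0, 0, 0, 0, 0, 0, 0]
}}

```text
time: 21.12
eef_pos: [0.469, -0.3449, 0.0472]
tcp_rot: [-0.508, 0.492, 0.509, 0.492]
contact_force: [-0.2, -0.1, 0.0]
opening: 0.991
```

Request:
{"name": "move_arm", "arguments": {
  "commands": [0, 0, 0, 0, 0, 0, 0, 0, 0, 0, 0, 0, 0, 0, 0, 0, 0, 0, 0, 0, 0, 0, 0, 0],
  "jaw": 40,
  "force": 25
}}

```text
time: 21.88
eef_pos: [0.4697, -0.3457, 0.0485]
tcp_rot: [0.509, -0.492, -0.508, -0.492]
contact_force: [0.1, -0.3, 2.1]
opening: 0.66
```

Request:
{"name": "move_arm", "arguments": {
  "commands": [-0.1, 0, 0, 0, -0.3, 0, 0, 0, -0.5, 0, 0, 0, -0.6, 0, 0, 0, -0.6, 0, 0, 0, -0.6, 0, 0, 0, -0.5, 0, 0, 0, -0.2, 0, 0, 0, 0, 0, 0, 0]
}}

```text
time: 23.0
eef_pos: [0.4695, -0.3454, 0.1334]
tcp_rot: [0.508, -0.492, -0.508, -0.492]
contact_force: [-0.8, -0.2, -1.8]
opening: 0.66
```

```bash
python3 - <<'E'
from h import *
go([.553,.001,.135],91.9)
cv2.imwrite("pics/w10.png",ctrl.read_camera("wrist")[:,:,::-1])
im=ctrl.read_camera("side")[:,:,::-1];cv2.imwrite("pics/s10.png",im)
E
```

```text
t 23.0 pos [ 0.4695 -0.3454  0.1334] jaw 91.89610995056948 want 91.9 F [-0.7797 -0.1789 -1.8476] op 0.6600963322510216
down tilt [ 0.0003 -0.0003 -1.    ]  units: [-0.0667 -3.7961 13.7393] turn units -0.0007780098861047691
```

View pics/w10.png

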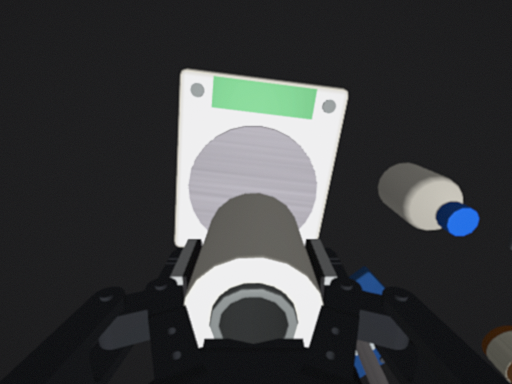

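View pics/s10.png

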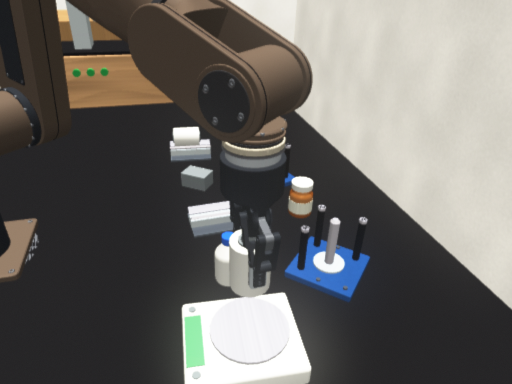

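Request:
{"name": "move_arm", "arguments": {
  "commands": [0, -0.4, 0.5, 0, 0, -0.5, 0.9, 0, 0, -0.5, 0.95, 0, 0, -0.5, 0.95, 0, 0, -0.5, 0.95, 0, 0, -0.5, 0.95, 0, 0, -0.5, 0.95, 0, 0, -0.5, 0.95, 0, 0, -0.5, 0.95, 0, 0, -0.4, 0.95, 0, 0, -0.2, 0.95, 0, 0, -0.12, 0.95, 0, 0, 0, 0.95, 0, 0, 0, 0.9, 0, 0, 0, 0.6, 0, 0, 0, 0.39, 0, 0, 0, 0, 0, 0, 0, 0, 0]
}}

```text
time: 25.35
eef_pos: [0.5861, 0.0017, 0.1332]
tcp_rot: [0.508, -0.492, -0.508, -0.492]
contact_force: [-0.5, -0.1, -2.2]
opening: 0.66
```

```bash
python3 - <<'E'
from h import *
go([.586,.0025,.011],91.9)
cv2.imwrite("pics/w11.png",ctrl.read_camera("wrist")[:,:,::-1])
s=ctrl.get_state();c=ctrl.get_calibration("wrist")
R=Ro.from_quat(s["tcp_rot"]).as_matrix();Mi=np.linalg.inv(c["mount"])
for u in (-.06,.06):
  for v in (-.024,.024):
    a=np.radians(1.9);p=np.array([.4857+u*np.cos(a)-v*np.sin(a),-.001+u*np.sin(a)+v*np.cos(a),.041])
    t=R.T@(p-s["eef_pos"]);q=Mi[:3,:3]@t+Mi[:3,3];w=c["camera_matrix"]@q;print(u,v,w[:2]/w[2])
E
```

```text
t 25.35 pos [0.5861 0.0017 0.1332] jaw 91.86841885890352 want 91.9 F [-0.471  -0.0572 -2.2019] op 0.6600597692739661
down tilt [ 0.0002 -0.0004 -1.    ]  units: [4.8872 0.0056 0.0355] turn units -0.00631622821929625
-0.06 -0.024 [223.3574 -10.6361]
-0.06 0.024 [285.0937 -10.6969]
0.06 -0.024 [227.8762 143.9901]
0.06 0.024 [280.4921 143.9418]
```

View pics/w11.png

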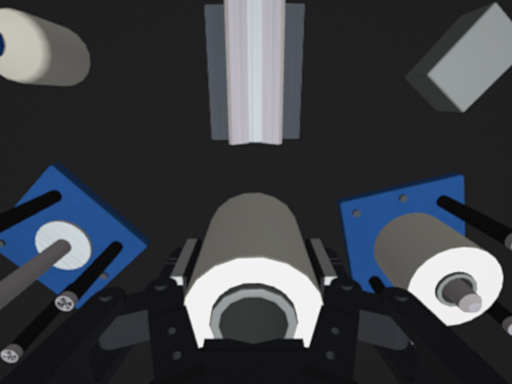

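Request:
{"name": "move_arm", "arguments": {
  "commands": [0.3, 0, 0.05, 0, 0.6, 0, 0, 0, 0.7, 0, 0, 0, 0.7, 0, 0, 0, 0.7, 0, 0, 0, 0.7, 0, 0, 0, 0.5, 0, 0, 0, 0.4, 0, 0, 0, 0.2, 0, 0, 0, 0.1, 0, 0, 0, 0, 0, 0, 0],
  "force": 20
}}

```text
time: 26.78
eef_pos: [0.5863, 0.0034, 0.0109]
tcp_rot: [0.508, -0.492, -0.508, -0.492]
contact_force: [0.2, -0.7, -1.7]
opening: 0.655
```

```bash
python3 - <<'E'
from h import *
go([.586,.0025,.011],91.9)
im=ctrl.read_camera("side")[:,:,::-1][100:270,140:330];cv2.imwrite("pics/s12.png",cv2.resize(im,None,fx=3.4,fy=3.4,interpolation=cv2.INTER_CUBIC))
E
```

```text
t 26.775 pos [0.5863 0.0034 0.0109] jaw 91.89423341055425 want 91.9 F [ 0.2473 -0.7414 -1.6811] op 0.6549245150885428
down tilt [ 0.0006 -0.0001 -1.    ]  units: [-0.0025  0.0124 -0.0346] turn units -0.0011533178891511397
```

View pics/s12.png

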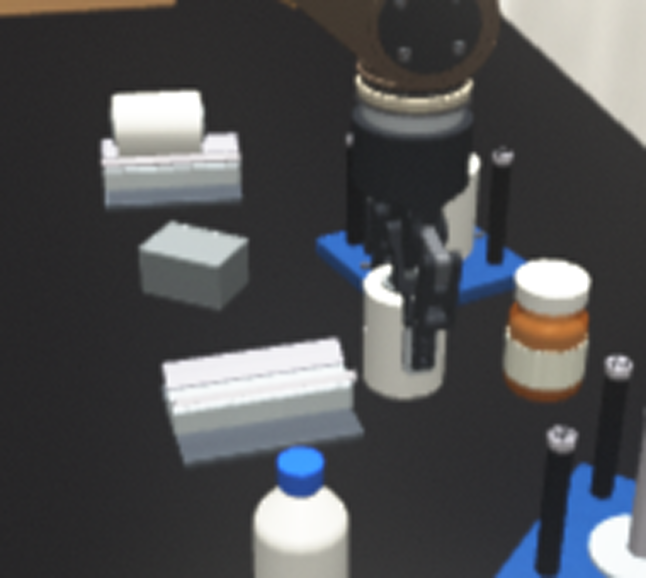

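Request:
{"name": "move_arm", "arguments": {
  "commands": [0, 0.15, 0, 0, 0, 0.15, 0, 0, 0, 0.15, 0, 0, 0, 0.15, 0, 0, 0, 0.15, 0, 0, 0, 0.1, 0, 0, 0, 0, 0, 0]
}}

```text
time: 27.7
eef_pos: [0.57, 0.0029, 0.0132]
tcp_rot: [0.511, -0.489, -0.504, -0.495]
contact_force: [8.6, 3.2, -2.7]
opening: 0.661
```

```bash
python3 - <<'E'
from h import *
go([.5475,.0015,.011],91.9)
im=ctrl.read_camera("side")[:,:,::-1][100:270,140:330];cv2.imwrite("pics/s13.png",cv2.resize(im,None,fx=3.4,fy=3.4,interpolation=cv2.INTER_CUBIC))
E
```

```text
t 27.7 pos [0.57   0.0029 0.0132] jaw 91.80169770035064 want 91.9 F [ 8.5696  3.1996 -2.7277] op 0.6607439802706028
down tilt [ 0.0137  0.0002 -0.9999]  units: [ 0.0757  0.9021 -0.0262] turn units -0.01966045992987233
```

View pics/s13.png

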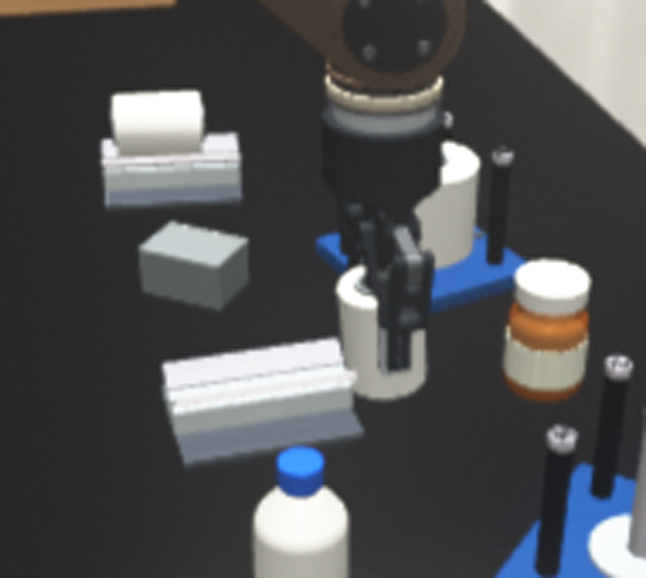

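Request:
{"name": "move_arm", "arguments": {
  "commands": [0, 0.15, 0, 0, 0, 0.15, 0, 0, 0, 0.15, 0, 0, 0, 0, 0, 0]
}}

```text
time: 28.25
eef_pos: [0.5625, 0.0026, 0.0161]
tcp_rot: [0.513, -0.487, -0.502, -0.498]
contact_force: [10.7, 5.1, 3.9]
opening: 0.66
```

```bash
python3 - <<'E'
from h import *
go([.5475,.0015,.011],91.9)
im=ctrl.read_camera("side")[:,:,::-1][100:270,140:330];cv2.imwrite("pics/s14.png",cv2.resize(im,None,fx=3.4,fy=3.4,interpolation=cv2.INTER_CUBIC))
E
```

```text
t 28.25 pos [0.5625 0.0026 0.0161] jaw 91.7494554150811 want 91.9 F [10.7469  5.0706  3.8632] op 0.659760231876716
down tilt [ 0.022   0.0003 -0.9998]  units: [ 0.1891  0.6036 -0.0247] turn units -0.030108916983780886
```

View pics/s14.png

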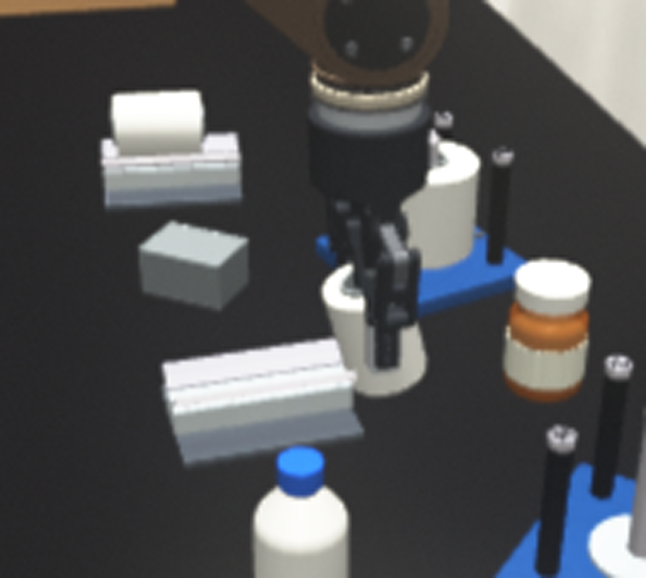

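Request:
{"name": "move_arm", "arguments": {
  "commands": [0, 0.15, 0, 0, 0, 0.15, 0, 0, 0, 0.15, 0, 0, 0, 0, 0, 0]
}}

```text
time: 28.8
eef_pos: [0.5516, 0.0022, 0.0172]
tcp_rot: [0.513, -0.487, -0.502, -0.498]
contact_force: [9.3, 5.4, 9.8]
opening: 0.658
```

```bash
python3 - <<'E'
from h import *
go([.5475,.0015,.011],91.9)
im=ctrl.read_camera("side")[:,:,::-1][100:270,140:330];cv2.imwrite("pics/s15.png",cv2.resize(im,None,fx=3.4,fy=3.4,interpolation=cv2.INTER_CUBIC))
E
```

```text
t 28.8 pos [0.5516 0.0022 0.0172] jaw 91.76757974079246 want 91.9 F [9.3013 5.3646 9.8164] op 0.6578223696712107
down tilt [ 0.022   0.0002 -0.9998]  units: [ 0.2457  0.17   -0.0239] turn units -0.02648405184150988
```

View pics/s15.png

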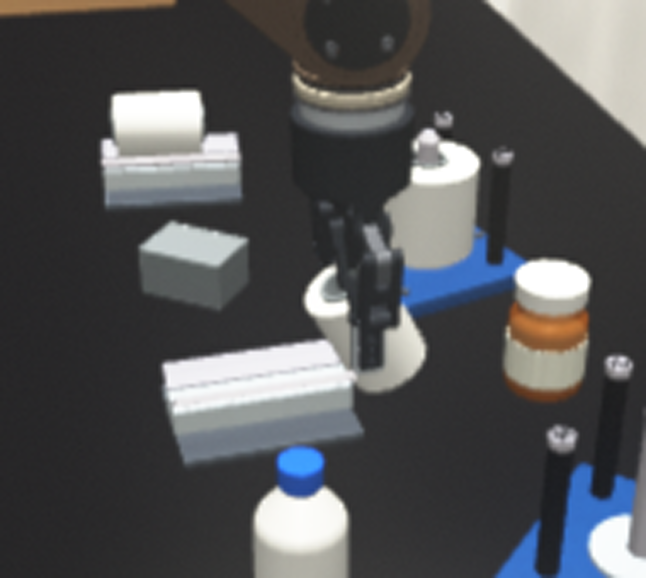

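Request:
{"name": "move_arm", "arguments": {
  "commands": [0, 0.15, 0, 0, 0, 0.15, 0, 0, 0, 0.1, 0, 0, 0, 0, 0, 0]
}}

```text
time: 29.35
eef_pos: [0.539, 0.0018, 0.0159]
tcp_rot: [0.512, -0.488, -0.504, -0.496]
contact_force: [5.1, 3.7, 9.7]
opening: 0.659
```

```bash
python3 - <<'E'
from h import *
go([.5475,.0015,.011],91.9)
im=ctrl.read_camera("side")[:,:,::-1][100:270,140:330];cv2.imwrite("pics/s16.png",cv2.resize(im,None,fx=3.4,fy=3.4,interpolation=cv2.INTER_CUBIC))
E
```

```text
t 29.35 pos [0.539  0.0018 0.0159] jaw 91.81268823661509 want 91.9 F [5.0646 3.6744 9.6813] op 0.6586221259399642
down tilt [ 0.0155  0.     -0.9999]  units: [ 0.2012 -0.3377 -0.0209] turn units -0.01746235267698353
```

View pics/s16.png

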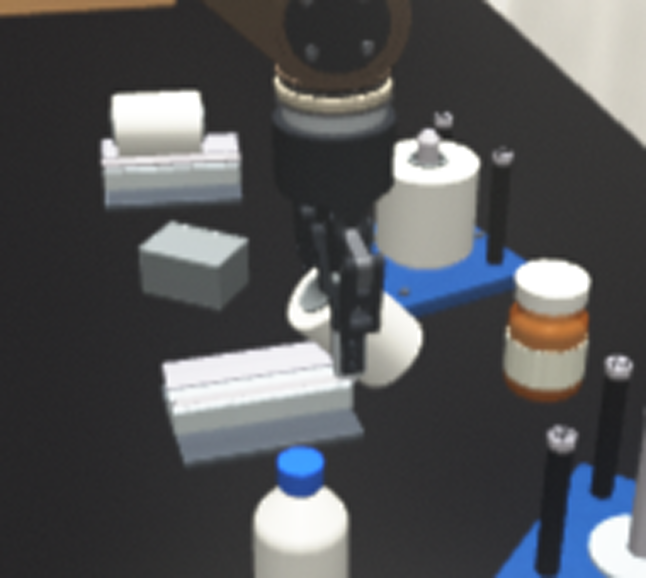

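Request:
{"name": "move_arm", "arguments": {
  "commands": [0, 0.2, 0, 0, 0, 0.2, 0, 0, 0, 0.2, 0, 0, 0, 0.2, 0, 0, 0, 0.2, 0, 0, 0, 0, 0, 0]
}}

```text
time: 30.15
eef_pos: [0.507, 0.0006, 0.0111]
tcp_rot: [0.508, -0.492, -0.508, -0.491]
contact_force: [1.3, -0.2, 3.9]
opening: 0.654
```

```bash
python3 - <<'E'
from h import *
go([.479,-.0015,.011],91.9)
im=ctrl.read_camera("side")[:,:,::-1][100:270,140:330];cv2.imwrite("pics/s17.png",cv2.resize(im,None,fx=3.4,fy=3.4,interpolation=cv2.INTER_CUBIC))
E
```

```text
t 30.15 pos [0.507  0.0006 0.0111] jaw 91.90132689788328 want 91.9 F [ 1.3238 -0.1817  3.9112] op 0.6544506185516774
down tilt [-0.0003 -0.0005 -1.    ]  units: [ 0.0052  1.123  -0.046 ] turn units 0.0002653795766548228
```

View pics/s17.png

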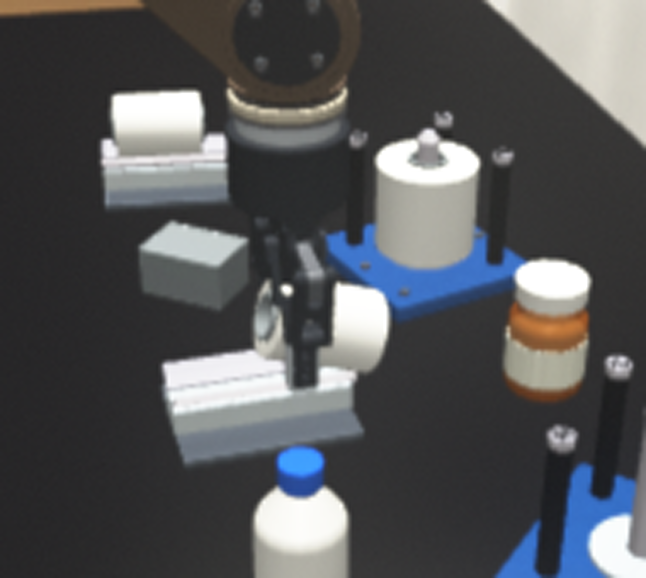

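Request:
{"name": "move_arm", "arguments": {
  "commands": [0, 0.2, -0.02, 0, 0, 0.2, -0.02, 0, 0, 0.2, 0, 0, 0, 0.2, 0, 0, 0, 0.2, 0, 0, 0, 0.12, 0, 0, 0, 0, 0, 0]
}}

```text
time: 31.08
eef_pos: [0.4782, -0.001, 0.0104]
tcp_rot: [-0.508, 0.492, 0.509, 0.491]
contact_force: [-0.7, 2.1, 1.9]
opening: 0.647
```

```bash
python3 - <<'E'
from h import *
go([.479,-.0015,.011],91.9)
im=ctrl.read_camera("side")[:,:,::-1][100:270,140:330];cv2.imwrite("pics/s18.png",cv2.resize(im,None,fx=3.4,fy=3.4,interpolation=cv2.INTER_CUBIC))
cv2.imwrite("pics/w18.png",ctrl.read_camera("wrist")[:,:,::-1])
E
```

```text
t 31.075 pos [ 0.4782 -0.001   0.0104] jaw 91.8935287904267 want 91.9 F [-0.7047  2.0934  1.8991] op 0.6473550743536798
down tilt [-0.0024  0.0003 -1.    ]  units: [-0.0247 -0.0297 -0.0209] turn units -0.0012942419146611428
```

View pics/s18.png

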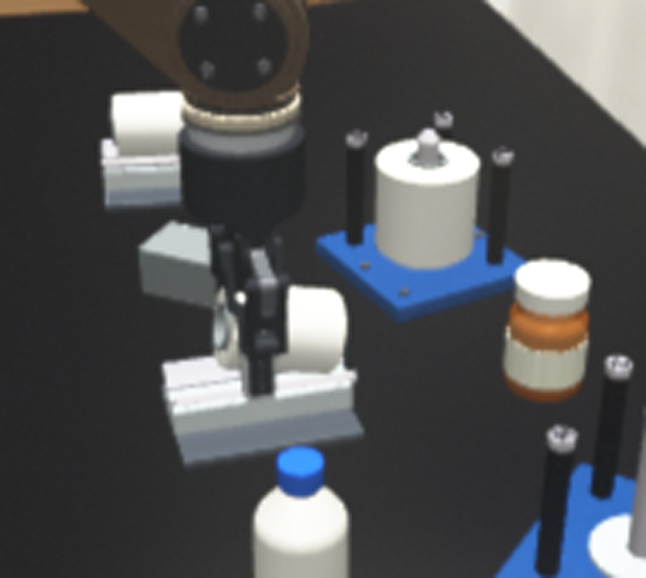

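View pics/w18.png

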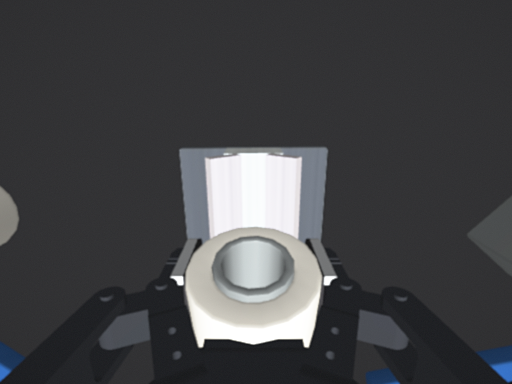

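Request:
{"name": "move_arm", "arguments": {
  "commands": [0.06, 0, 0, 0, 0.06, 0, 0, 0, 0.06, 0, 0, 0, 0, 0, 0, 0]
}}

```text
time: 31.68
eef_pos: [0.4765, -0.0007, 0.0052]
tcp_rot: [-0.506, 0.493, 0.51, 0.49]
contact_force: [-5.6, 2.0, 5.8]
opening: 0.653
```

```bash
python3 - <<'E'
from h import *
go([.479,-.0015,.011],91.9)
im=ctrl.read_camera("side")[:,:,::-1][150:250,170:270];cv2.imwrite("pics/s19.png",cv2.resize(im,None,fx=6,fy=6,interpolation=cv2.INTER_CUBIC))
cv2.imwrite("pics/w19.png",ctrl.read_camera("wrist")[:,:,::-1])
E
```

```text
t 31.675 pos [ 0.4765 -0.0007  0.0052] jaw 91.92386817922477 want 91.9 F [-5.5696  1.9521  5.8336] op 0.6528662779912814
down tilt [-0.0073  0.0009 -1.    ]  units: [-0.2329 -0.0968 -0.036 ] turn units 0.00477363584495265
```

View pics/s19.png

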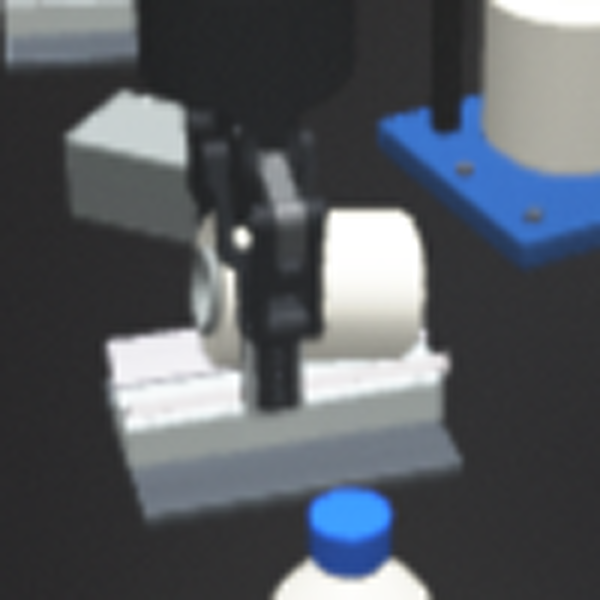

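View pics/w19.png

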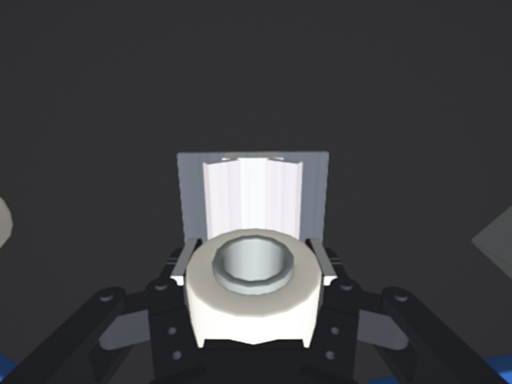

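Request:
{"name": "move_arm", "arguments": {
  "commands": [0.06, 0.08, 0, 0, 0.06, 0.08, 0, 0, 0.04, 0.08, 0, 0, 0, 0, 0, 0]
}}

```text
time: 32.28
eef_pos: [0.4741, -0.0014, 0.0023]
tcp_rot: [0.509, -0.491, -0.508, -0.492]
contact_force: [3.1, 2.4, 0.4]
opening: 0.661
```

```bash
python3 - <<'E'
from h import *
go([.479,-.0015,.011],91.9)
im=ctrl.read_camera("side")[:,:,::-1][150:250,170:270];cv2.imwrite("pics/s20.png",cv2.resize(im,None,fx=6,fy=6,interpolation=cv2.INTER_CUBIC))
a=np.radians(1.9)
for u,z in [(-.04,.088),(.04,.088),(-.04,.06),(.04,.06),(-.06,.041),(.06,.041)]:
    p=[.4857+u*np.cos(a),-.001+u*np.sin(a),z];print(u,z,(proj("side",p)-[170,150])*6)
E
```

```text
t 32.275 pos [ 0.4741 -0.0014  0.0023] jaw 91.90087840260342 want 91.9 F [3.1409 2.3574 0.3796] op 0.6608824209467248
down tilt [ 0.0018 -0.0003 -1.    ]  units: [-0.3459 -0.1971 -0.01  ] turn units 0.00017568052068384077
-0.04 0.088 [162.2405 252.2299]
0.04 0.088 [377.6597 223.6418]
-0.04 0.06 [166.0138 318.0715]
0.04 0.06 [377.8057 288.3447]
-0.06 0.041 [114.5233 369.3515]
0.06 0.041 [428.681  323.6704]
```

View pics/s20.png

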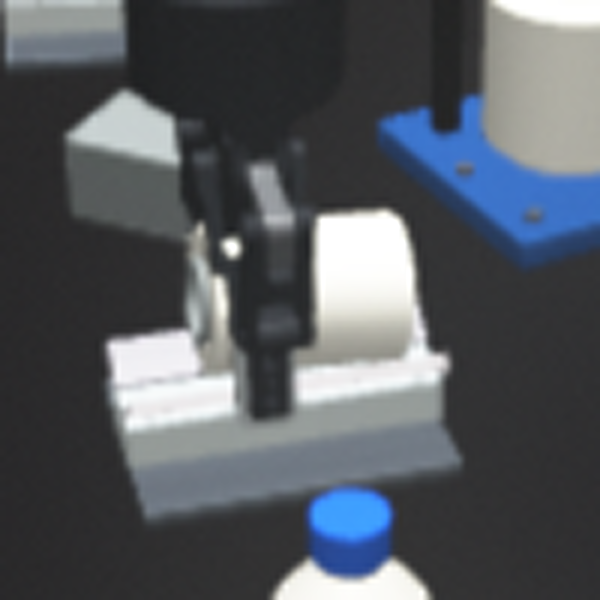

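Request:
{"name": "move_arm", "arguments": {
  "commands": [0.03, 0.15, 0, 0, 0.03, 0.15, 0, 0, 0.03, 0.15, 0, 0, 0.02, 0.1, 0, 0, 0, 0, 0, 0]
}}

```text
time: 32.95
eef_pos: [0.459, -0.0018, -0.0008]
tcp_rot: [-0.508, 0.492, 0.508, 0.491]
contact_force: [0.4, 1.1, 2.4]
opening: 0.661
```

```bash
python3 - <<'E'
from h import *
go([.479,-.0015,.011],91.9)
im=ctrl.read_camera("side")[:,:,::-1][150:250,170:270];cv2.imwrite("pics/s21.png",cv2.resize(im,None,fx=6,fy=6,interpolation=cv2.INTER_CUBIC))
cv2.imwrite("pics/w21.png",ctrl.read_camera("wrist")[:,:,::-1])
E
```

```text
t 32.95 pos [ 0.459  -0.0018 -0.0008] jaw 91.88776236302914 want 91.9 F [0.4445 1.1488 2.403 ] op 0.6606504226983723
down tilt [-0.0012  0.     -1.    ]  units: [-0.4713 -0.8009 -0.0148] turn units -0.002447527394173221
```

View pics/s21.png

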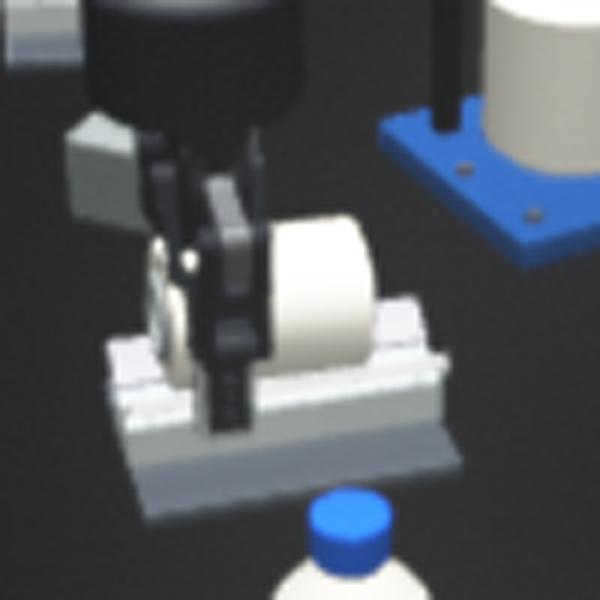

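View pics/w21.png

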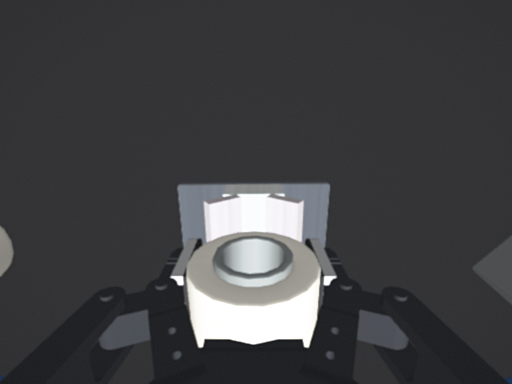

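Request:
{"name": "move_arm", "arguments": {
  "commands": [0.05, 0, 0, 0, 0.05, 0, 0, 0, 0, 0, 0, 0]
}}

```text
time: 33.42
eef_pos: [0.4587, -0.0015, -0.002]
tcp_rot: [-0.507, 0.492, 0.51, 0.491]
contact_force: [-5.9, 2.5, 14.5]
opening: 0.659
```

```bash
python3 - <<'E'
from h import *
go([.459,-.0015,.011],91.9)
im=ctrl.read_camera("side")[:,:,::-1][150:250,170:270];cv2.imwrite("pics/s22.png",cv2.resize(im,None,fx=6,fy=6,interpolation=cv2.INTER_CUBIC))
E
```

```text
t 33.425 pos [ 0.4587 -0.0015 -0.002 ] jaw 91.93311421464311 want 91.9 F [-5.9283  2.463  14.5207] op 0.6590085375653754
down tilt [-0.004   0.0005 -1.    ]  units: [-0.5212 -0.0095  0.0017] turn units 0.006622842928621253
```

View pics/s22.png

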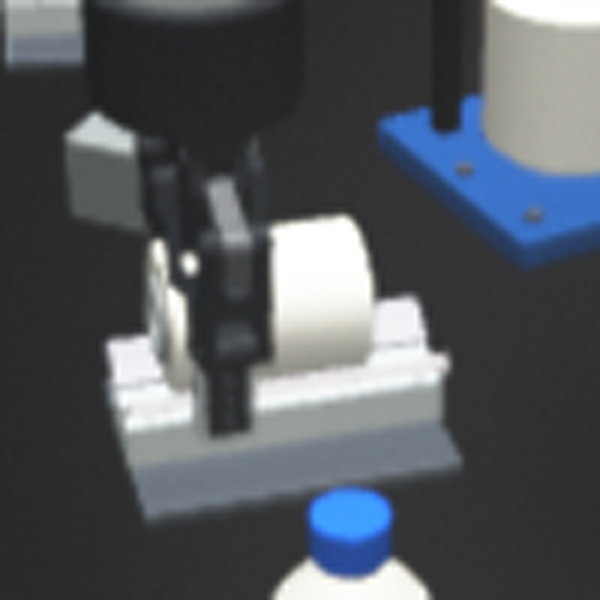

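Request:
{"name": "move_arm", "arguments": {
  "commands": [-0.06, 0, 0, 0, 0, 0, 0, 0]
}}

```text
time: 33.72
eef_pos: [0.4588, -0.0015, -0.0018]
tcp_rot: [-0.508, 0.492, 0.509, 0.491]
contact_force: [-1.6, 2.3, 5.0]
opening: 0.655
```

Request:
{"name": "move_arm", "arguments": {
  "commands": [0, 0, 0, 0, 0, 0, 0, 0, 0, 0, 0, 0, 0, 0, 0, 0, 0, 0, 0, 0, 0, 0, 0, 0],
  "jaw": 85
}}

```text
time: 34.48
eef_pos: [0.4596, -0.0018, -0.0016]
tcp_rot: [0.508, -0.492, -0.508, -0.492]
contact_force: [0.2, -0.6, 0.4]
opening: 0.995
```

```bash
python3 - <<'E'
from h import *
go([.459,-.0015,.011],91.9)
im=ctrl.read_camera("side")[:,:,::-1][150:250,170:270];cv2.imwrite("pics/s23.png",cv2.resize(im,None,fx=6,fy=6,interpolation=cv2.INTER_CUBIC))
cv2.imwrite("pics/w23.png",ctrl.read_camera("wrist")[:,:,::-1])
E
```

```text
t 34.475 pos [ 0.4596 -0.0018 -0.0016] jaw 91.89362695200283 want 91.9 F [ 0.2441 -0.629   0.4178] op 0.9946155868781155
down tilt [ 0.0001 -0.0001 -1.    ]  units: [-0.5044  0.0241  0.012 ] turn units -0.0012746095994344842
```

View pics/s23.png

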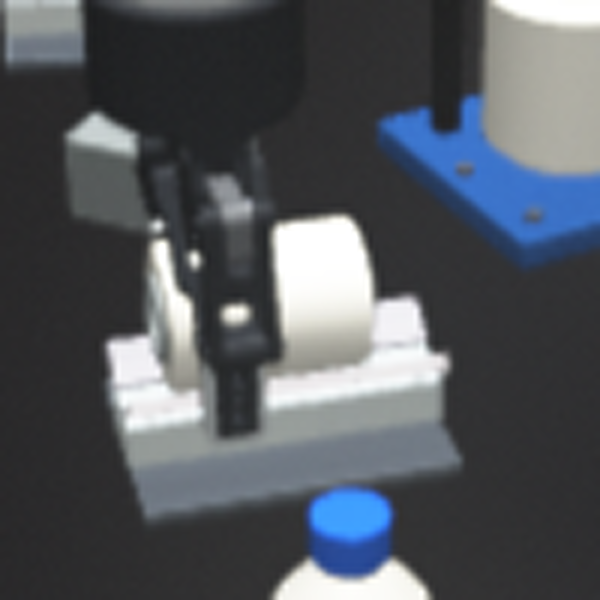

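View pics/w23.png

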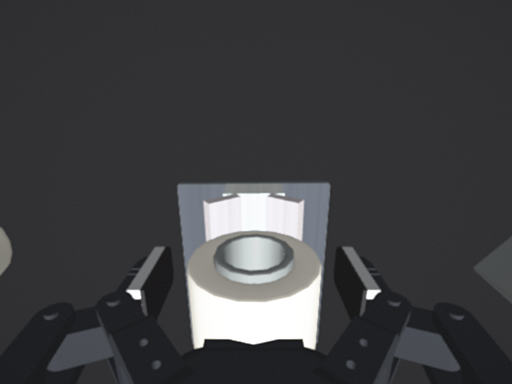

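Released and sitting in the V. Raise straight up and look again.

Request:
{"name": "move_arm", "arguments": {
  "commands": [-0.3, 0, 0, 0, -0.6, 0, 0, 0, -0.8, 0, 0, 0, -0.8, 0, 0, 0, -0.8, 0, 0, 0, -0.8, 0, 0, 0, -0.8, 0, 0, 0, -0.8, 0, 0, 0, -0.8, 0, 0, 0, -0.5, 0, 0, 0, 0, 0, 0, 0]
}}

```text
time: 35.95
eef_pos: [0.4603, -0.0019, 0.175]
tcp_rot: [0.509, -0.491, -0.507, -0.492]
contact_force: [-0.6, 0.7, 0.2]
opening: 0.993
```

```bash
python3 - <<'E'
from h import *
go([.62,-.0015,.17],91.9)
im=ctrl.read_camera("side")[:,:,::-1];cv2.imwrite("pics/s24.png",cv2.resize(im[100:300,130:330],None,fx=3,fy=3,interpolation=cv2.INTER_CUBIC))
cv2.imwrite("pics/w24.png",ctrl.read_camera("wrist")[:,:,::-1])
E
```

```text
t 35.95 pos [ 0.4603 -0.0019  0.175 ] jaw 91.89875447120787 want 91.9 F [-0.6301  0.6696  0.1841] op 0.9934089335605429
down tilt [ 0.0031 -0.0007 -1.    ]  units: [ 0.2175 -6.3828 -0.1951] turn units -0.0002491057584279588
```

View pics/s24.png

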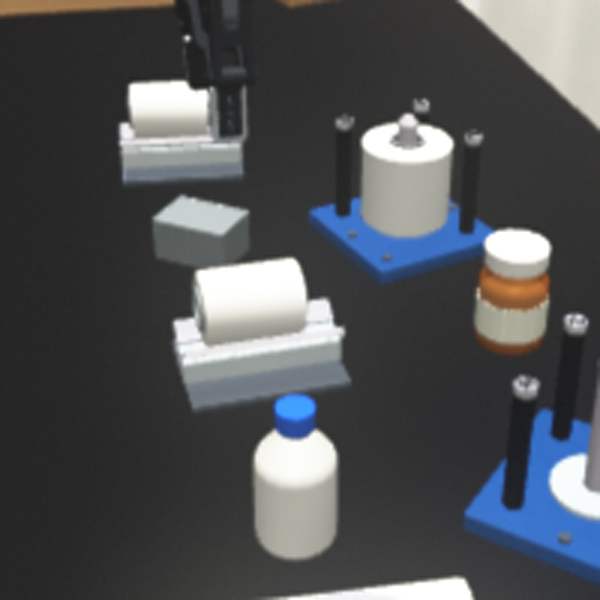

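View pics/w24.png

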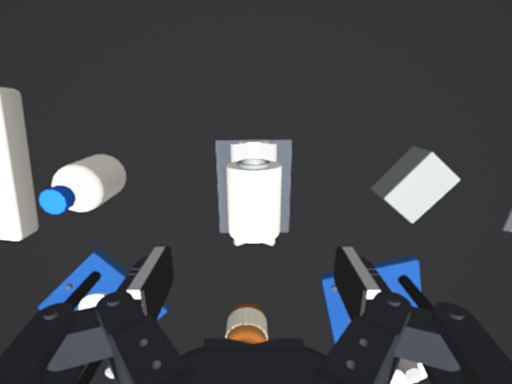

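```bash
python3 - <<'E'
from h import *
s=ctrl.get_state();c=ctrl.get_calibration("wrist")
R=Ro.from_quat(s["tcp_rot"]).as_matrix();Mi=np.linalg.inv(c["mount"]);a=np.radians(1.9)
def P(u,v,z):
    p=np.array([.4857+u*np.cos(a)-v*np.sin(a),-.001+u*np.sin(a)+v*np.cos(a),z])
    t=R.T@(p-s["eef_pos"]);q=Mi[:3,:3]@t+Mi[:3,3];w=c["camera_matrix"]@q;return (w[:2]/w[2]).round(1), ((proj("side",p)-[130,100])*3).round(1)
for u,z in [(-.037,.088),(.037,.088),(-.04,.077),(.04,.077),(-.06,.041),(.06,.041)]: print(u,z,*P(u,0,z))
b=load("pics/w24.png")[125:260,190:320];cv2.imwrite("pics/w24c.png",cv2.resize(b,None,fx=4.4,fy=4.4,interpolation=cv2.INTER_CUBIC))
E
```

```text
-0.037 0.088 [253.1 177.8] [205.3 275.6]
0.037 0.088 [253.1 248.8] [304.9 262.3]
-0.04 0.077 [253.1 171.7] [201.9 289.2]
0.04 0.077 [253.1 246. ] [308.9 274.7]
-0.06 0.041 [253.1 144.7] [177.3 334.7]
0.06 0.041 [253.1 245.9] [334.3 311.8]
```

View pics/w24c.png

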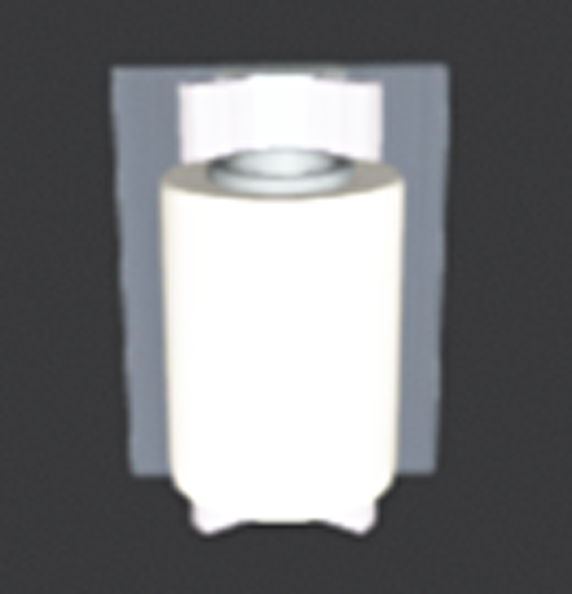

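```bash
python3 - <<'E'
from h import *
print(ctrl.sign_off(), ctrl.get_state()["time"])
E
```

```text
the job is handed in; nothing more can be done
the job is handed in; nothing more can be done
```

The thin roll is lying on its side in the empty V trough, and I handed the job in at about 36 s of the 64 s allowed. I weighed it first, as asked.

**What I did**
- **Weighing:** I slid the roll up off its spindle and stood it near the middle of the balance pan. I opened the jaws and left it untouched for over 1.5 s.
- **Laying it down:** The tool can only point down, so I tipped the roll within the grip. I pushed its lower part against the trough's far end, slid it in as it levelled, pressed it down gently (up to 14.5 N) and released it.

**Last checks**
- **Roll:** The wrist and side pictures show it level in the V. It sits about 6 mm off the trough's middle, towards the robot, so each end is at least about 14 mm inside.
- **Other items:** In the last side picture the full roll, stored roll, jar, bottle and box look where they were. I judged that by eye and did not measure it.
- **Gripper:** It was open and well above everything at hand-in.

**What went wrong or disagreed**
- **First grasp missed:** In the pictures the fingertips stood roughly 30–40 mm further back than the stated tool geometry. The first close slipped past the film and pinched lightly at the core's top. I reopened and regrasped lower, and nothing was dislodged.
- **Tilt and force:** The wrist leaned about 1° while pushing the roll over. The highest forces I read were roughly 15 N.

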